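# Refit and clamp the towel-arm leg

## Task

Pick the long steel extension leg out of the clear organizer and slide its plain end into the open collar of the towel stand's arm until the dark length ring on the leg is level with the collar's mouth. Then close the cam lever fully by squeezing lever and leg together in one grip (one finger on the lever, the other on the far side of the leg), with the ring staying at the mouth. Finish while still holding lever and leg in that grip, without letting go, and leave all the other things where they are.

Things in the scene. Friction and masses are not known exactly. Their poses are not given: they have to be found in the camera images.
- leg: extension leg: straight steel tube, 14 mm in diameter, 200 mm long, about 90 g, a flat cross plate (34 mm wide, 14 high, 12 along the leg) on one end, the other end plain. Origin on the axis at mid length, x along the leg to the plate, z up as it lies; balances at about x = +10 mm. Starts flat on the organizer's floor (axis 7 mm above it), 25 mm free each side at its middle
- leg_plain_end (a point): centre of the leg's plain end, at x = -100 mm in the leg's frame
- leg_ring (a point): the length mark: a dark ring, 4 mm wide, around the leg, 65 mm from the plain end (x = -35 mm in the leg's frame); the point is on the axis at the ring's middle
- stand: steel hand-towel stand, fixed: base plate 150 x 150 x 14 mm, upright 22 mm thick and a level arm 22 mm thick, its axis 200 mm above the counter. Origin under the middle of the base; x axis along the arm out of the collar (the leg goes in along -x), z up
- collar_mouth (a point): centre of the collar's mouth on the arm's axis, 115 mm from the upright; axes like the stand's. Bore 15.4 mm, 100 mm deep, widening over its last 8 mm to 24 mm at the mouth; collar up to 30 mm in diameter. No stop at the mark: the leg slides freely and stays where it is left while the lever is open
- lever (a joint): cam lever: 0 rad = fully closed (parallel to the leg), 0.6 = fully open; starts between and stays where left (0.03 N m friction). Swings level about an upright pin 14 mm behind the mouth and 18.4 mm to the -y side of the arm's axis (stand frame); open, it stands out to -y. Near closing, its cam presses the leg across the bore and can shift it a little if it is not held
- lever_tip (a point): near the lever's free end, 58 mm from the pin. Lever: black bar 14 mm high, 7 mm thick, 62 mm from pin to end (tip bent 2 mm outwards), at the arm's height. Closed, it covers the first 47 mm of leg in front of the mouth, its outer face 24.5 mm from the arm's axis; lever and leg then measure about 32 mm across (leg's far side 7 to 8 mm from the axis)
- organizer: clear acrylic tray, open on top, 250 x 286 x 35 mm, walls and floor 4 mm, fixed to the counter; origin under its middle, x along its 250 mm side
- trimmer: black cordless trimmer, 130 x 36 x 30 mm, lying in the organizer; a bystander, to be left alone
- brush: shaving brush with a wooden handle, 109 mm long, 28 mm thick, lying in the organizer; a bystander, to be left alone
- razor: steel razor, T-shaped, 111 mm long, handle 10 mm thick, head 42 mm wide, lying in the organizer; shorter than the extension leg and not to be mistaken for it; a bystander, to be left alone
- comb: flat steel comb 170 x 34 x 5 mm, lying crosswise on the counter; a bystander, to be left alone
- soap_dish: white ceramic soap dish 125 x 90 x 28 mm with a bar of soap; a bystander, to be left alone
- tumbler: white ceramic tumbler 72 mm wide, 100 mm high, on the counter; a bystander, to be left alone
- jar: small glass jar with a metal cap, 68 mm wide, 60 mm high, on the counter; a bystander, to be left alone
Mind the look-alikes: they are no part of the job. Leave any yellow look-alike of the leg alone.

How it is judged:
By the outcome, as a careful person would: the job done as asked, in the order asked, and still so for the second after the job is handed in, while the arm keeps its last pose, push and grip.
It also fails if it takes over 45 s, if anything falls off the work surface, if the arm or the gripper's body presses on something with over 40 N, if the wrist force passes 120 N, or if a joint passes its speed limit or range.

## Robot

A 6-joint arm with a two-finger parallel gripper is mounted at the origin on the work surface. World frame = base frame: x ahead of the robot, y to its left, z up, the work surface at z = 0. Lengths are in m, angles in degrees, forces in N, time in s.
With the tool pointing down it reaches from about 0.3 to 0.75 m from the base axis. Payload 8.5 kg.
Tool frame: the origin (TCP) lies at the very end of the fingers, on their centre line; the grasp point (between the pads) lies 19 mm behind it (env.grasp_offset is the distance from the TCP to the grasp point, in m); y points along the fingers, z is the direction in which the jaws open and shut, and the axes are right-handed (so a half turn about y gives the same grasp; the last joint's range is limited). The gripper opens to 85 mm and grips with 20 to 120 N. Pads are 22 mm wide; open, the fingers measure 114 mm over their backs; the gripper's body (76 mm by 85 mm) begins 54 mm behind the grasp point. The pads swing forward as they close: fully open they stand 13 mm farther back than shut.
Start: joints at [62.435, 21.807, 74.336, -0, 83.858, -12.336], TCP at [0.144, 0.531, 0.231] pointing down, gripper open.
Joint ranges: [-178.18, 178.18], [-50.72, 133.34], [12.68, 142.11], [-81.47, 261.47], [9.98, 163.14], [-165.26, 165.26]. Speed limits (degrees/s): [136.94, 136.94, 180, 180, 180, 180].

## Interface

Orientations are given as a 3x3 rotation matrix whose columns are the frame's x, y, z axes.
In Python, from rig import env gives the robot as it stands. The module is installed in compiled form; this text tells all that it offers.
- The arm moves only by the shell command python3 -m pendant 'ROWS' [FORCE]. ROWS is JSON, a list of rows, each a list of 3 entries, a list of its own where there are three numbers: the shift along the world's x, y, z as a fraction of full scale, then the turn about the world's z as a fraction of full scale, then the opening, from 0 (shut) to 1 (fully open). A call has 1 to 12 rows; each row shifts and turns the commanded pose from where the row before left it; what a row does not reach is not made up. Full scale, the value 1, is 30 mm for a shift and 5 degrees for a turn. A row lasts 1/12 s, in which the tool goes at most 41.7 mm and 7.16 degrees, less where a joint would pass 70% of its speed; a pose out of reach is approached as far as the arm can. A call with a number of a shift or a turn outside -1 to 1 is refused whole. A call with a gripper value outside its range is refused whole. The fingers move at their own pace and stop on an object; FORCE is the grip in N (left out, the last holds). Time passes only in rows, so rows that do not move let the fingers close. It gives the time, the measured TCP pose, the force and the opening at its end, in the units of the state.
- env.observe(): the state, without advancing time (a new reading comes with each control period).
- env.get_image(name): name is "scene" or "top" or "wrist"; returns (picture, depth): 420x560x3 uint8, red, green, blue; 420x560 float32, m along the optical axis (not along the pixel's ray), 0 where there is no reading.
- env.camera_model(name): a dict with "camera_matrix" (3x3 intrinsics, pixels), "R" (3x3) and "t" (3): a world point X has camera coordinates R X + t; the wrist camera has in their place "tool_from_camera" (4x4, takes a point from camera to tool coordinates, whose origin is the TCP and whose axes are the tool frame's). Camera axes: x right, y down, z forward; pixel columns grow to the right and rows downward; lengths in m; the calibration is good to about 2 mm. The wrist camera is an equidistant fisheye: a pixel r from the principal point sees the ray r / f radians off the axis. A picture is of the moment at which its call begins: read the wrist's pose just before it. camera_model takes no time and is no camera call.
- env.close_job(): hands the job in, once; it reports no verdict.
The state is a dict: "time_s": time; "q": joint angles; "qvel": joint speeds; "joint_efforts": joint torques, N m; "position": TCP position; "tool_rot": TCP orientation; "ft_force": force on the tool from outside, world axes, zero at the start; "wrist_torque": the same for the moment, N m; "grip_width": finger opening in m.
Only numpy, scipy, OpenCV 4.12 (cv2) and the standard library are available. Lean on these libraries where they do the work, as an engineer would, in place of code of your own. Each camera call takes 0.05 s, during which the arm holds its last target.

## Working session

There is one attempt and no reset: what is moved stays moved. The work goes in short steps, Python scripts to look and compute and a shell command to move; the robot and the scene stay as the last step left them, time stands still between calls to the robot, and variables do not carry over. Pictures are saved under pics/ and viewed, and the job is handed in when it is done.

```bash
mkdir -p pics; ls; python3 - <<'E'
from rig import env
import cv2,numpy as np
s=env.observe()
for k in s: print(k,np.round(s[k],4).tolist())
for n in ["scene","top","wrist"]:
    im,d=env.get_image(n); cv2.imwrite(f"pics/{n}0.png",im[:,:,::-1]); np.save(f"pics/{n}0_d.npy",d)
    print(n,env.camera_model(n))
print(env.grasp_offset)
E
```

```text
pics
time_s 0.0
q [62.435, 21.8434, 74.3862, 0.0004, 83.859, -12.3348]
qvel [0.0332, 0.0128, -0.0683, 0.072, 0.0294, -0.0773]
joint_efforts [-0.0004, -44.8447, -23.1283, -0.0001, 0.0047, 0.0]
position [0.1443, 0.5304, 0.2307]
tool_rot [[0.9649, -0.0007, 0.2627], [-0.2627, -0.0014, 0.9649], [-0.0003, -1.0, -0.0015]]
ft_force [-0.0274, -0.3099, 0.4801]
wrist_torque [-0.0361, 0.043, -0.003]
grip_width 0.0853
scene {'camera_matrix': array([[468.90784387,   0.        , 281.3824378 ],
       [  0.        , 468.90784387, 219.59134428],
       [  0.        ,   0.        ,   1.        ]]), 'R': array([[-0.68979809,  0.72380964,  0.01667921],
       [ 0.44098947,  0.43831541, -0.78320361],
       [-0.57420107, -0.532897  , -0.62154156]]), 't': array([ 0.23552059, -0.19960946,  1.56249181])}
top {'camera_matrix': array([[479.98900817,   0.        , 271.69456274],
       [  0.        , 479.98900817, 212.34644077],
       [  0.        ,   0.        ,   1.        ]]), 'R': array([[-0.01236029, -0.99991946, -0.00288022],
       [-0.99019705,  0.01264079, -0.13910431],
       [ 0.13912952,  0.00113261, -0.99027355]]), 't': array([0.17838919, 0.50334311, 1.21924193])}
wrist {'camera_matrix': array([[325.1922621 ,   0.        , 281.38317362],
       [  0.        , 325.1922621 , 207.47287897],
       [  0.        ,   0.        ,   1.        ]]), 'tool_from_camera': array([[-1.61477273e-03,  9.45215512e-01,  3.26442995e-01,
        -8.47342210e-02],
       [ 1.21501119e-03, -3.26441325e-01,  9.45216687e-01,
        -1.43186855e-01],
       [ 9.99997958e-01,  1.92294202e-03, -6.21318875e-04,
         8.31831089e-04],
       [ 0.00000000e+00,  0.00000000e+00,  0.00000000e+00,
         1.00000000e+00]])}
0.0187
```

View pics/scene0.png

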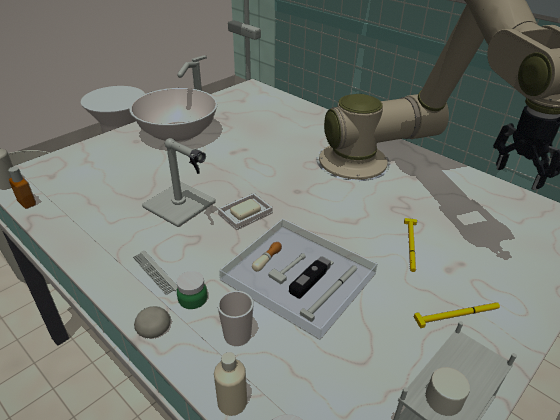

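View pics/top0.png

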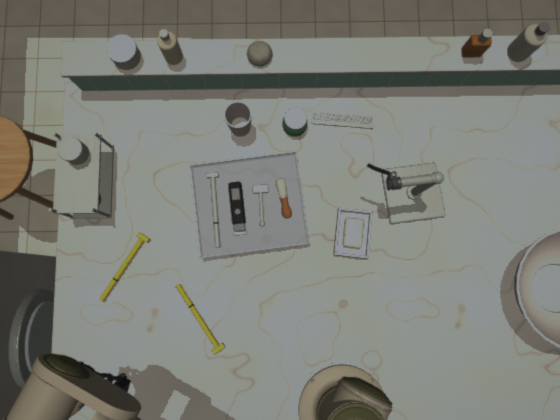

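View pics/wrist0.png

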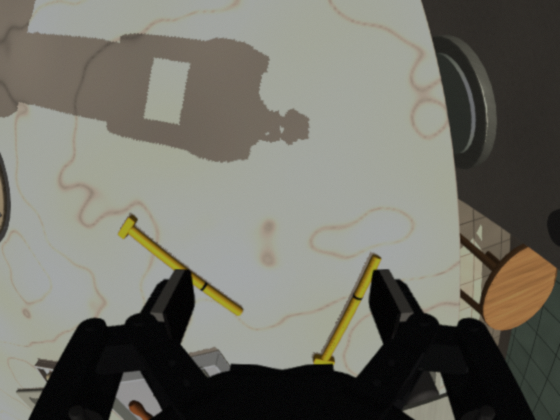

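Scene: the steel T-leg lies in the tray at scene (328,292) / top (215,210). Its plate faces away from the robot.

Candidates for the leg in top:
- steel leg (215,210)
- razor, shorter (262,205)
- yellow look-alikes (125,268) and (200,318)
- comb (342,120)

I choose the one at (215,210) and will check it in a close crop.

```bash
cat > h.py <<'E'
from rig import env
import numpy as np, cv2
def ray(name,u,v,pose=None):
    m=env.camera_model(name);K=m["camera_matrix"]
    if name!="wrist":
        d=np.linalg.inv(K)@[u,v,1.];R,t=m["R"],m["t"]
        return -R.T@t, R.T@d   # scale = depth
    p,R=pose; x=(u-K[0,2]);y=(v-K[1,2]);r=np.hypot(x,y);th=r/K[0,0]
    d=np.array([np.sin(th)*x/r,np.sin(th)*y/r,np.cos(th)])
    T=m["tool_from_camera"]
    return p+R@T[:3,3], R@T[:3,:3]@d
def atz(name,u,v,z,pose=None):
    o,d=ray(name,u,v,pose); return o+d*(z-o[2])/d[2]
def tri(rs):
    A=0;b=0
    for o,d in rs:
        d=d/np.linalg.norm(d);P=np.eye(3)-np.outer(d,d);A=A+P;b=b+P@o
    X=np.linalg.solve(A,b)
    return X,[float(np.linalg.norm((np.eye(3)-np.outer(d,d)/(d@d))@(X-o))) for o,d in rs]
def proj(name,X,pose=None):
    m=env.camera_model(name);K=m["camera_matrix"]
    if name!="wrist":
        c=m["R"]@X+m["t"]; return (K@c/c[2])[:2]
    p,R=pose;T=m["tool_from_camera"];c=T[:3,:3].T@(R.T@(np.asarray(X)-p)-T[:3,3])
    r=np.hypot(c[0],c[1]);th=np.arctan2(r,c[2]);return np.array([K[0,2],K[1,2]])+K[0,0]*th*c[:2]/r
def crop(im,x0,y0,w,h,s,fn):
    c=im[y0:y0+h,x0:x0+w]; cv2.imwrite(fn,cv2.resize(c,None,fx=s,fy=s,interpolation=cv2.INTER_CUBIC))
def snap(n="wrist"):
    s=env.observe();im,d=env.get_image(n);return (np.array(s["position"]),np.array(s["tool_rot"])),im[:,:,::-1].copy(),d
E
python3 - <<'E'
from h import *
t=cv2.imread("pics/top0.png");s=cv2.imread("pics/scene0.png")
crop(t,185,145,130,120,6,"pics/t_tray.png")
crop(t,350,140,100,90,7,"pics/t_stand.png")
crop(s,210,215,180,130,4,"pics/s_tray.png")
crop(s,130,125,110,105,5,"pics/s_stand.png")
E
```

```text
(no output)
```

View pics/t_tray.png

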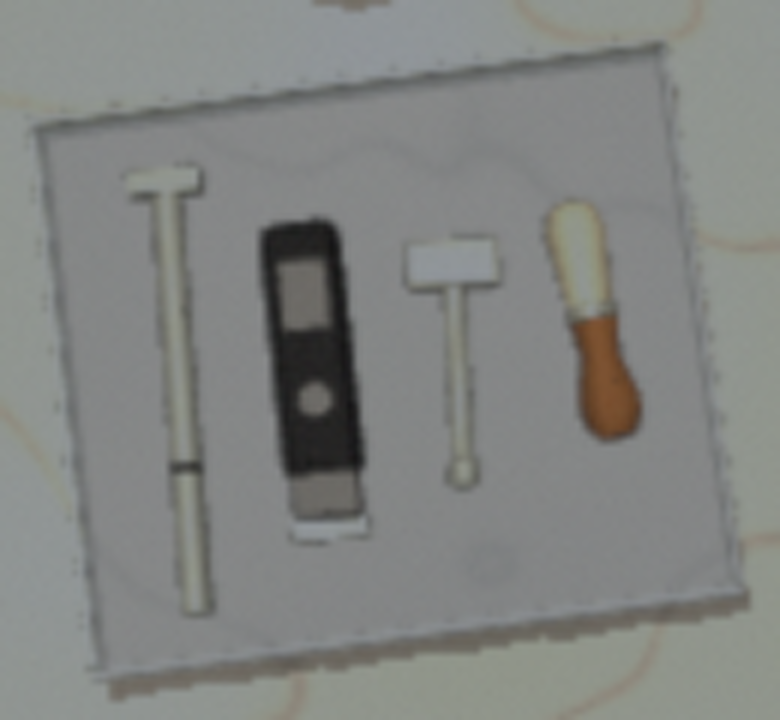

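View pics/t_stand.png

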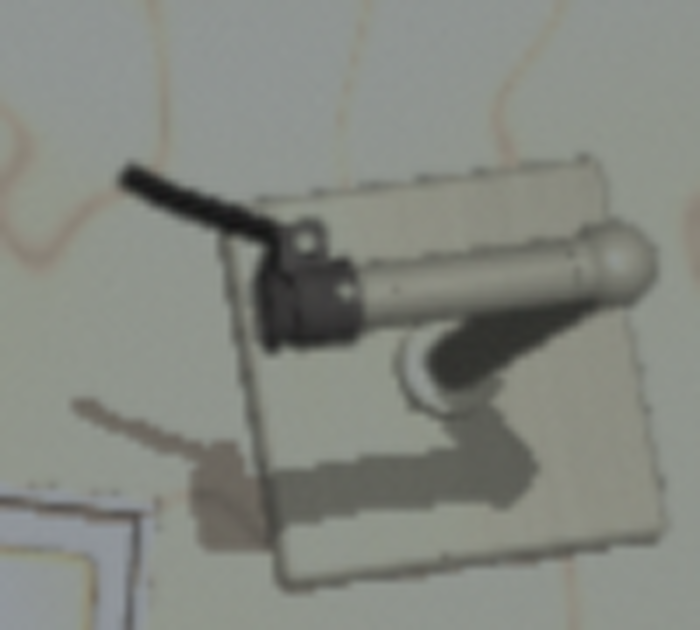

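View pics/s_tray.png

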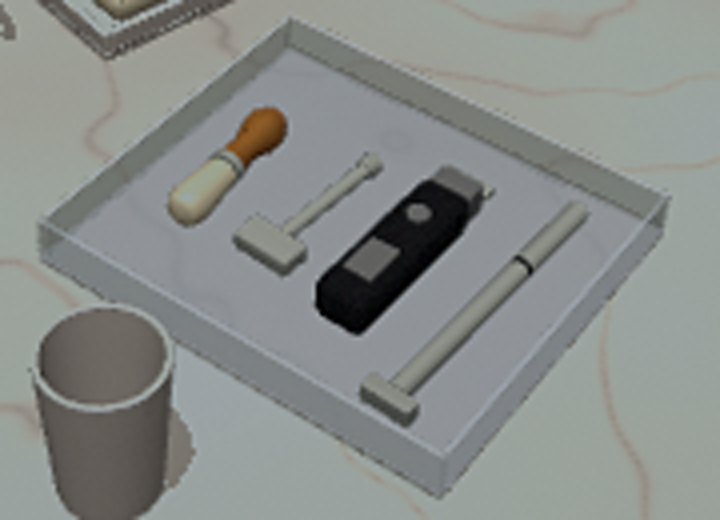

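View pics/s_stand.png

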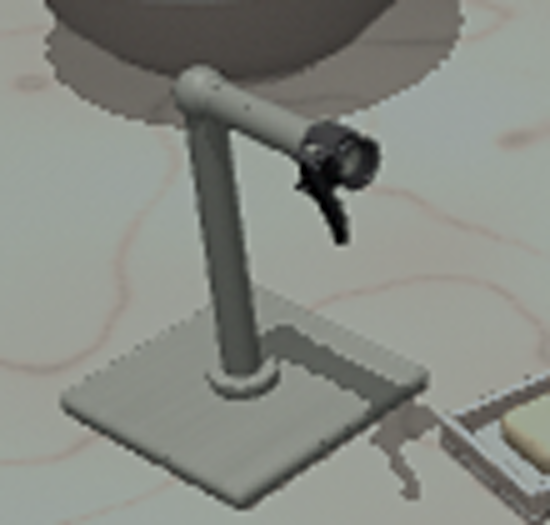

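The crop confirms it: a long tube with a square cross plate (top crop (164,181)) and a dark ring (186,467) nearer the plain end (198,612). The razor is shorter and has no ring. The stand's collar mouth is at about crop (268,306), and its lever is swung out to the upper left, fairly wide open.

```bash
python3 - <<'E'
from h import *
f=lambda x0,y0,s,X,Y:(x0+(X+.5)/s-.5,y0+(Y+.5)/s-.5)
T=lambda X,Y:ray("top",*f(185,145,6,X,Y)); S=lambda X,Y:ray("scene",*f(210,215,4,X,Y))
np.set_printoptions(precision=4,suppress=True)
print("ring",tri([T(186,467),S(523,264)]))
print("plain",tri([T(198,608),S(576,210)]))
print("plate",tri([T(164,181),S(390,397)]))
for n,p in dict(ring=(186,467),plain=(198,608),plate=(164,181),trimT=(262,230),trimB=(285,470)).items(): print(n,atz("top",*f(185,145,6,*p),0.014 if 'tri' not in n else .034))
T=lambda X,Y:ray("top",*f(350,140,7,X,Y)); S=lambda X,Y:ray("scene",*f(130,125,5,X,Y))
print("mouth",tri([T(266,308),S(360,162)]))
print("tip",tri([T(128,177),S(342,238)]))
print("ball",tri([T(615,263),S(197,90)]))
a=atz("top",*f(350,140,7,266,308),.2);b=atz("top",*f(350,140,7,615,263),.2);print(a,b,np.degrees(np.arctan2(*(a-b)[1::-1])))
for p in [(283,583),(662,535),(600,160),(225,225)]: print("base",atz("top",*f(350,140,7,*p),.014))
for p in [(128,177),(270,235),(305,242)]: print("lev",atz("top",*f(350,140,7,*p),.205))
dt=np.load("pics/top0_d.npy")
E
```

```text
ring (array([0.4823, 0.323 , 0.0141]), [0.002126417592896258, 0.002126417592896116])
plain (array([0.4206, 0.3171, 0.0114]), [0.0012832601912659508, 0.0012832601912660946])
plate (array([0.6119, 0.333 , 0.0131]), [0.00164314960234337, 0.001643149602343309])
ring [0.4835 0.3212 0.014 ]
plain [0.4211 0.3157 0.014 ]
plate [0.6127 0.3316 0.014 ]
trimT [0.5857 0.2858 0.034 ]
trimB [0.4792 0.2758 0.034 ]
mouth (array([ 0.5435, -0.0916,  0.2009]), [0.0025319907427445824, 0.00253199074274438])
tip (array([ 0.589 , -0.0495,  0.1957]), [0.0025656859153635253, 0.002565685915363341])
ball (array([ 0.5576, -0.207 ,  0.2012]), [0.0014077750038369388, 0.0014077750038369867])
[ 0.5454 -0.0938  0.2   ] [ 0.5589 -0.2085  0.2   ] 96.71249671496369
base [ 0.4764 -0.1409  0.014 ]
base [ 0.4929 -0.2854  0.014 ]
base [ 0.6388 -0.2706  0.014 ]
base [ 0.6151 -0.1251  0.014 ]
lev [ 0.5886 -0.0495  0.205 ]
lev [ 0.5687 -0.095   0.205 ]
lev [ 0.5662 -0.1062  0.205 ]
```

Triangulated so far: the leg axis is at yaw ≈4.7°, with the plain end near (0.421,0.316). The collar mouth is near (0.544,-0.092,0.20) and the stand yaw is ≈96.7°. The tool has to turn about -160° so the +92° turn later stays within joint 6's range.

```bash
python3 -m pendant '[[[0.42,-0.21,0],-1,0.4],[[0.42,-0.21,0],-1,0.4],[[0.42,-0.21,0],-1,0.4],[[0.42,-0.21,0],-1,0.4],[[0.42,-0.21,0],-1,0.4],[[0.42,-0.21,0],-1,0.4],[[0.42,-0.21,0],-1,0.4],[[0.42,-0.21,0],-1,0.4],[[0.42,-0.21,0],-1,0.4],[[0.42,-0.21,0],-1,0.4],[[0.42,-0.21,0],-1,0.4],[[0.42,-0.21,0],-1,0.4]]' 60
python3 -m pendant '[[[0.42,-0.21,0],-1,0.4],[[0.42,-0.21,0],-1,0.4],[[0.42,-0.21,0],-1,0.4],[[0.42,-0.21,0],-1,0.4],[[0.42,-0.21,0],-1,0.4],[[0.42,-0.21,0],-1,0.4],[[0.42,-0.21,0],-1,0.4],[[0.42,-0.21,0],-1,0.4],[[0.42,-0.21,0],-1,0.4],[[0.42,-0.21,0],-1,0.4],[[0.42,-0.21,0],-1,0.4],[[0.42,-0.21,0],-1,0.4]]'
```

```text
time_s: 1.15
position: [0.2962, 0.4546, 0.2311]
tool_rot: [[0.251, -0.0, 0.968], [-0.968, -0.0, 0.251], [0.0, -1.0, -0.001]]
ft_force: [0.5, 0.9, -0.9]
grip_width: 0.0341
time_s: 2.15
position: [0.4474, 0.379, 0.231]
tool_rot: [[-0.713, -0.001, 0.701], [-0.701, -0.0, -0.713], [0.001, -1.0, -0.0]]
ft_force: [0.4, 0.5, 0.5]
grip_width: 0.0338
```

```bash
python3 -m pendant '[[[0.41,-0.22,-0.3],-1,0.35],[[0.41,-0.22,-0.3],-1,0.35],[[0.41,-0.22,-0.3],-1,0.35],[[0.41,-0.22,-0.3],-1,0.35],[[0.41,-0.22,-0.3],-1,0.35],[[0.41,-0.22,-0.3],-1,0.35],[[0.41,-0.22,-0.3],-1,0.35],[[0.4,-0.2,-0.3],-0.97,0.35],[[0,0,0],0,0.35],[[0,0,0],0,0.35]]'
python3 - <<'E'
from h import *
np.set_printoptions(precision=4,suppress=True)
p,im,d=snap()
print(p)
cv2.imwrite("pics/w1.png",im)
print(proj("wrist",np.array([.4824,.322,.014]),p),proj("wrist",np.array([.4206,.3168,.014]),p),proj("wrist",p[0]+[0,0,.0],p))
E
```

```text
time_s: 2.98
position: [0.5448, 0.327, 0.1587]
tool_rot: [[-0.996, -0.002, 0.087], [-0.087, -0.0, -0.996], [0.002, -1.0, 0.0]]
ft_force: [-0.3, 0.0, 0.9]
grip_width: 0.03
(array([0.5448, 0.327 , 0.1587]), array([[-0.9962, -0.0016,  0.0874],
       [-0.0874, -0.0004, -0.9962],
       [ 0.0016, -1.    ,  0.0003]]))
[281.2695 252.2692] [280.979  303.0543] [282.7472 271.6115]
```

View pics/w1.png

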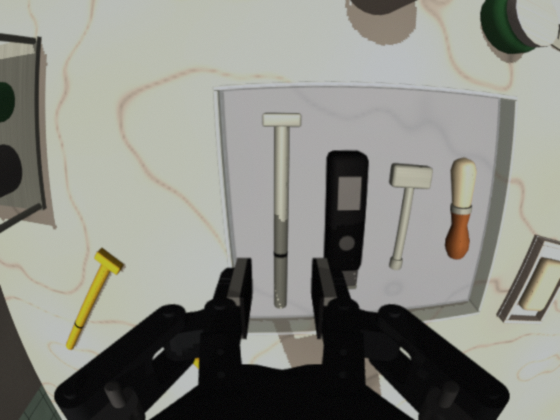

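The wrist view matches. The leg runs straight between the fingers, with the ring at (280,254) where (281,252) was predicted and the plain end at (280,305). The trimmer (346,210) is clear of the right finger, so I descend.

```bash
python3 -m pendant '[[[0,0,-0.9],0,0.35],[[0,0,-0.9],0,0.35],[[0,0,-0.9],0,0.35],[[0,0,-0.9],0,0.35],[[0,0,-0.9],0,0.35],[[0,0,-0.2],0,0.35],[[0,0,0],0,0.35]]'
python3 -m pendant '[[[0,0,-0.1],0,0.35],[[0,0,-0.1],0,0.35],[[0,0,-0.05],0,0.35],[[0,0,0],0,0.35]]'
python3 - <<'E'
from h import *
p,im,d=snap()
cv2.imwrite("pics/w2.png",im)
E
```

```text
time_s: 3.62
position: [0.5438, 0.3276, 0.0175]
tool_rot: [[-0.996, -0.003, 0.088], [-0.088, -0.001, -0.996], [0.003, -1.0, 0.001]]
ft_force: [-0.8, 0.1, 0.5]
grip_width: 0.0296
time_s: 3.95
position: [0.5452, 0.3274, 0.0116]
tool_rot: [[-0.996, 0.001, 0.086], [-0.086, 0.0, -0.996], [-0.001, -1.0, -0.0]]
ft_force: [-0.5, 0.5, 0.8]
grip_width: 0.0298
```

View pics/w2.png

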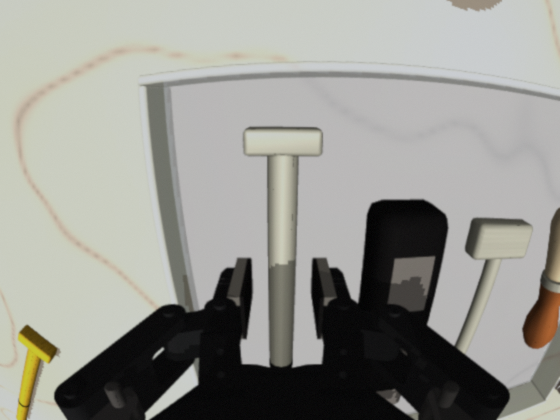

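The leg at u=282 is centred between the pads (240/325). I lower the last 4 mm and close.

```bash
python3 -m pendant '[[[0,0,-0.08],0,0.35],[[0,0,-0.05],0,0.35],[[0,0,0],0,0.35]]'
python3 -m pendant '[[[0,0,0],0,0],[[0,0,0],0,0],[[0,0,0],0,0],[[0,0,0],0,0],[[0,0,0],0,0],[[0,0,0],0,0]]' 60
```

```text
time_s: 4.25
position: [0.5449, 0.3272, 0.0067]
tool_rot: [[-0.996, -0.0, 0.086], [-0.086, -0.0, -0.996], [0.0, -1.0, 0.0]]
ft_force: [0.3, 0.6, 0.3]
grip_width: 0.03
time_s: 4.75
position: [0.5451, 0.3273, 0.0071]
tool_rot: [[-0.996, 0.0, 0.086], [-0.086, 0.0, -0.996], [-0.0, -1.0, -0.0]]
ft_force: [-0.9, -0.0, 2.4]
grip_width: 0.0111
```

```bash
python3 -m pendant '[[[0,0,0],0,0],[[0,0,0],0,0]]'
python3 - <<'E'
from h import *
p,im,d=snap()
crop(im,180,100,220,300,2.0,"pics/w3.png")
E
```

```text
time_s: 4.92
position: [0.545, 0.3273, 0.0071]
tool_rot: [[-0.996, 0.0, 0.086], [-0.086, 0.0, -0.996], [-0.0, -1.0, -0.0]]
ft_force: [-0.6, -0.2, 4.1]
grip_width: 0.0115
```

View pics/w3.png

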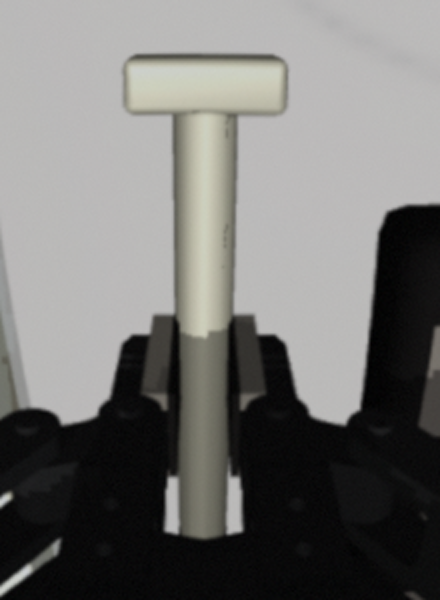

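```bash
python3 -m pendant '[[[0,0,0.1],0,0],[[0,0,0.2],0,0],[[0,0,0.4],0,0],[[0,0,0.6],0,0],[[0,0,0.6],0,0],[[0,0,0],0,0]]'
python3 - <<'E'
from h import *
p,im,d=snap();print(p[0])
cv2.imwrite("pics/w4.png",im)
p,im,d=snap("scene");crop(im,270,200,160,160,4,"pics/s4.png")
E
```

```text
time_s: 5.47
position: [0.5466, 0.328, 0.0683]
tool_rot: [[-0.996, 0.006, 0.086], [-0.086, 0.002, -0.996], [-0.007, -1.0, -0.002]]
ft_force: [-0.4, 0.0, -0.9]
grip_width: 0.0111
[0.54662725 0.32799833 0.06830137]
```

View pics/w4.png

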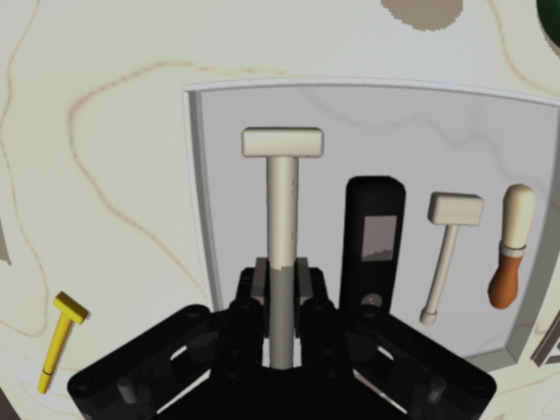

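View pics/s4.png

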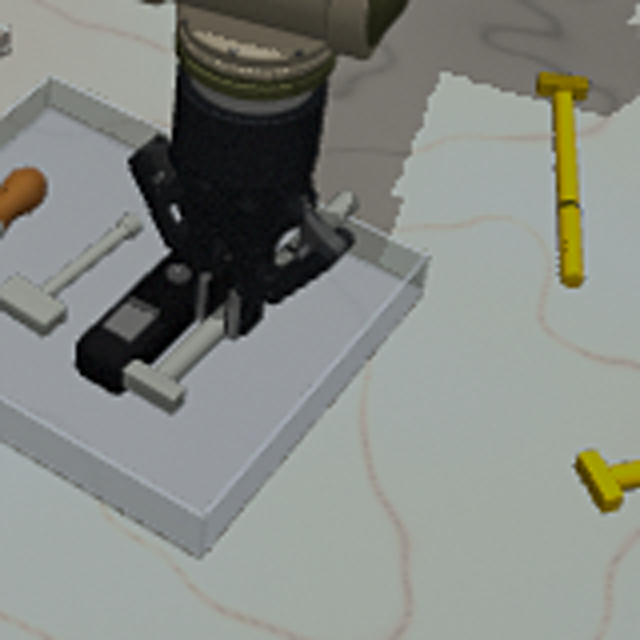

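```bash
python3 -m pendant '[[[0,0,0.36],0.97,0],[[0,-0.3,0.36],0.97,0],[[0,-0.3,0.36],0.97,0],[[0,-0.3,0.36],0.97,0],[[0,-0.3,0.36],0.97,0],[[0,-0.3,0.36],0.97,0],[[0,-0.3,0.36],0.97,0],[[0,-0.3,0.36],0.97,0],[[0,-0.3,0.36],0.97,0],[[0,-0.3,0.36],0.97,0],[[0,-0.3,0.36],0.97,0],[[0,-0.3,0.36],0.97,0]]'
python3 -m pendant '[[[-0.1,-0.65,0],0.97,0],[[-0.1,-0.65,0],0.97,0],[[-0.1,-0.65,0],0.97,0],[[-0.1,-0.65,0],0.97,0],[[-0.1,-0.65,0],0.97,0],[[-0.1,-0.65,0],0.97,0],[[-0.1,-0.65,0],0.97,0],[[0,0,0],0,0],[[0,0,0],0,0]]'
python3 - <<'E'
from h import *
p,im,d=snap();print(p)
cv2.imwrite("pics/w5.png",im)
p,im,d=snap("scene");cv2.imwrite("pics/s5.png",im);crop(im,130,110,180,120,4,"pics/s5c.png")
p,im,d=snap("top");cv2.imwrite("pics/t5.png",im);crop(im,280,140,160,90,5,"pics/t5c.png")
E
```

```text
time_s: 6.57
position: [0.5445, 0.2277, 0.1927]
tool_rot: [[-0.448, -0.002, 0.894], [-0.894, -0.0, -0.448], [0.002, -1.0, -0.002]]
ft_force: [-0.7, -0.0, -0.9]
grip_width: 0.0115
time_s: 7.32
position: [0.5236, 0.0913, 0.1927]
tool_rot: [[0.12, -0.002, 0.993], [-0.993, 0.0, 0.12], [-0.001, -1.0, -0.002]]
ft_force: [0.8, -1.2, -0.7]
grip_width: 0.0119
(array([0.52363055, 0.09125653, 0.19270792]), array([[ 1.20204963e-01, -1.79536204e-03,  9.92747472e-01],
       [-9.92748954e-01,  3.16362826e-04,  1.20205715e-01],
       [-5.29881173e-04, -9.99998338e-01, -1.74431541e-03]]))
```

View pics/w5.png

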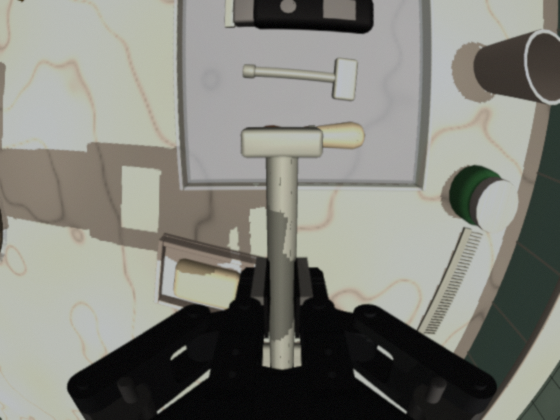

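View pics/s5c.png

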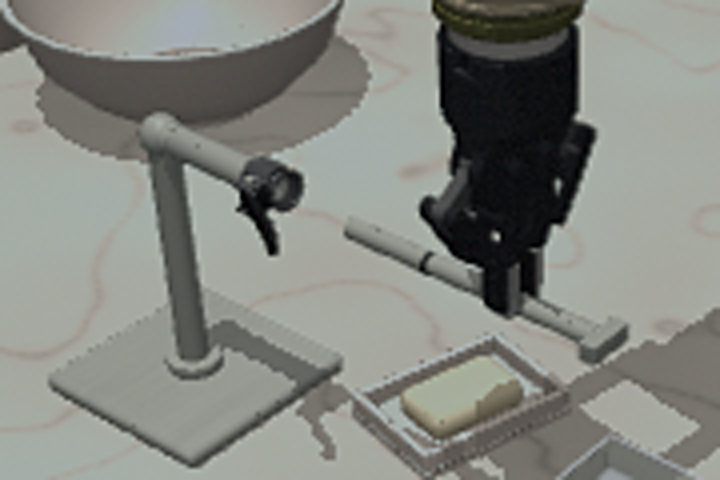

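View pics/t5c.png

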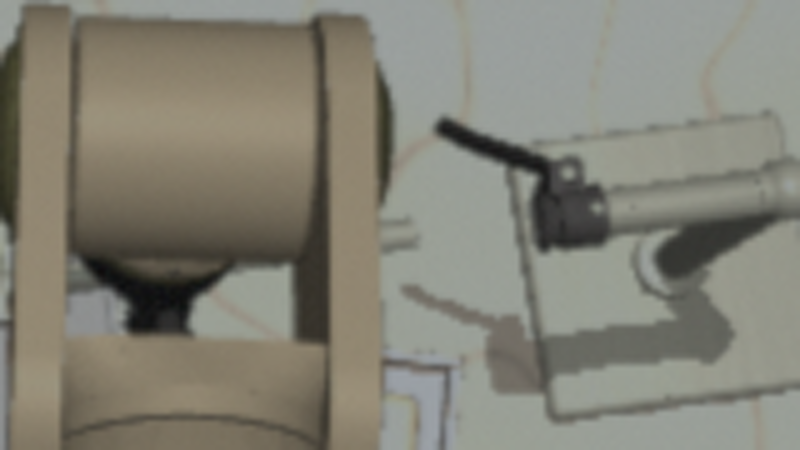

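The leg is in hand and about parallel to the arm. In the scene crop the plain end is at (350,228), the ring at (428,262) and the mouth at (287,187), so the leg sits slightly low. I zoom in to measure the mismatch.

```bash
python3 - <<'E'
from h import *
s=cv2.imread("pics/s5.png");t=cv2.imread("pics/t5.png")
crop(s,160,130,85,70,9,"pics/s5d.png");crop(t,350,155,90,45,8,"pics/t5d.png")
E
```

```text
(no output)
```

View pics/s5d.png

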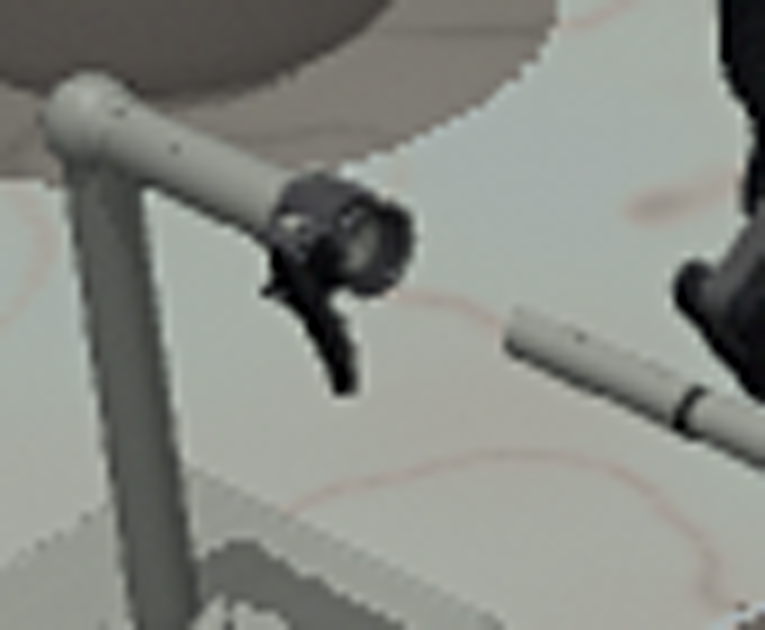

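View pics/t5d.png

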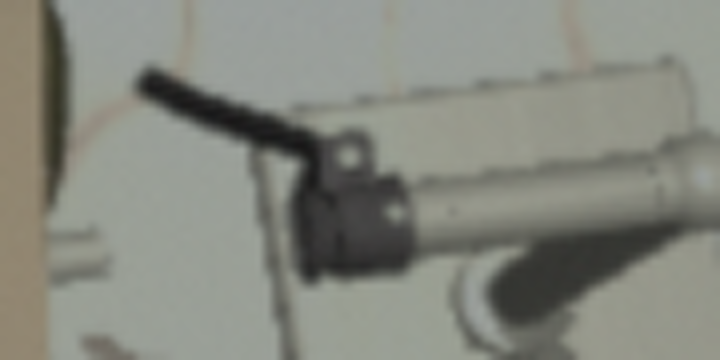

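```bash
python3 - <<'E'
from h import *
np.set_printoptions(precision=4,suppress=True)
f=lambda x0,y0,s,X,Y:(x0+(X+.5)/s-.5,y0+(Y+.5)/s-.5)
S=lambda X,Y:ray("scene",*f(160,130,9,X,Y)); T=lambda X,Y:ray("top",*f(350,155,8,X,Y))
m,e=tri([T(304,230),S(378,246)]);print("mouth",m,e)
p,e=tri([T(105,254),S(512,330)]);print("plain",p,e)
b,e=tri([T(700,178),S(88,118)]);print("ball",b,e)
a=(m-b)/np.linalg.norm(m-b);print(a,np.degrees(np.arctan2(a[1],a[0])),np.linalg.norm(m-b))
print("along",(p-m)@a,"perp",p-m-a*((p-m)@a))
# ring by scene with leg plane assumption: axis height
for z in (p[2],): 
    o,d=S(690,410);r=o+d*(z-o[2])/d[2];print("ring",r,np.degrees(np.arctan2(*(r-p)[1::-1])),np.linalg.norm(r-p))
# predicted from tool
pos=np.array([.52363,.09126,.1927]);tx=np.array([.1202,-.9927,0]);print("pred plain",pos+.125*tx+[0,0,.004])
import sys
d=np.load  # noqa
E
```

```text
mouth [ 0.5438 -0.0914  0.2015] [0.0026443768111882263, 0.002644376811188362]
plain [ 0.5399 -0.0367  0.196 ] [0.0009475624332340494, 0.0009475624332341792]
ball [ 0.558  -0.2056  0.2018] [0.0018389562526635581, 0.0018389562526636668]
[-0.1227  0.9924 -0.0026] 97.04648971779254 0.1151214526346202
along 0.054730029877208375 perp [ 0.0028  0.0003 -0.0054]
ring [0.532 0.028 0.196] 96.98245464263526 0.06522310538263054
pred plain [ 0.5387 -0.0328  0.1967]
```

Leg and arm directions agree, both at ≈97.0°. The leg needs about +4.5 mm in z and -2.5 mm in x. I advance 40 mm with those corrections and look again.

```bash
python3 -m pendant '[[[0.02,-0.4,0.05],0,0],[[0.03,-0.47,0.05],0,0],[[0.03,-0.45,0.05],0,0],[[0,0,0],0,0],[[0,0,0],0,0]]'
python3 - <<'E'
from h import *
p,im,d=snap();print(p[0])
p,im,d=snap("scene");cv2.imwrite("pics/s6.png",im);crop(im,160,130,85,70,9,"pics/s6d.png")
p,im,d=snap("top");cv2.imwrite("pics/t6.png",im);crop(im,350,155,90,45,8,"pics/t6d.png")
E
```

```text
time_s: 7.88
position: [0.5264, 0.0519, 0.198]
tool_rot: [[0.122, -0.0, 0.993], [-0.993, 0.0, 0.122], [-0.0, -1.0, -0.0]]
ft_force: [-0.2, 1.7, -0.2]
grip_width: 0.0108
[0.52643905 0.05188615 0.19797275]
```

View pics/s6d.png

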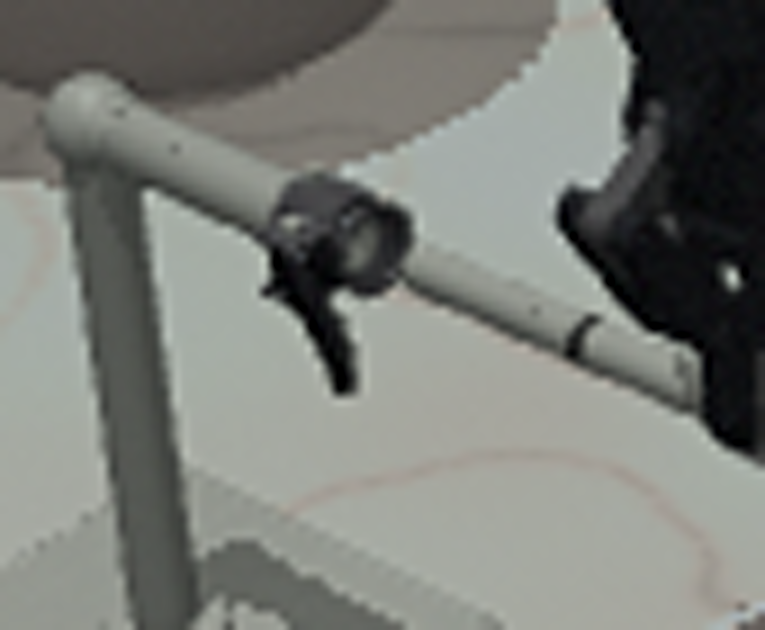

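View pics/t6d.png

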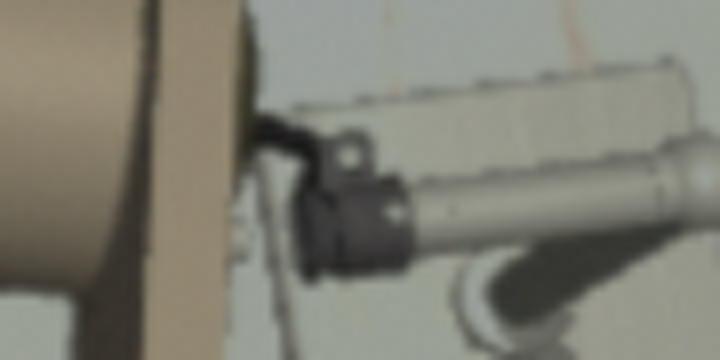

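Aligned: in the scene crop, the line through the ring (582,336) extrapolates to (378,246), which is the mouth centre. In top the end at (238,238) lies on the arm axis. I insert slowly and watch the force.

```bash
python3 -m pendant '[[[0.024,-0.2,0],0,0],[[0.024,-0.2,0],0,0],[[0.024,-0.2,0],0,0],[[0.024,-0.2,0],0,0],[[0,0,0],0,0]]'
python3 -m pendant '[[[0.012,-0.1,0],0,0],[[0.012,-0.1,0],0,0],[[0.012,-0.1,0],0,0],[[0,0,0],0,0]]'
```

```text
time_s: 8.45
position: [0.5293, 0.0272, 0.1979]
tool_rot: [[0.122, -0.001, 0.993], [-0.993, 0.0, 0.122], [-0.0, -1.0, -0.0]]
ft_force: [-0.3, -1.2, -2.4]
grip_width: 0.011
time_s: 8.78
position: [0.5304, 0.0186, 0.198]
tool_rot: [[0.123, -0.0, 0.992], [-0.992, -0.0, 0.123], [0.0, -1.0, -0.0]]
ft_force: [-0.7, -0.9, -1.6]
grip_width: 0.011
```

```bash
python3 -m pendant '[[[0.018,-0.15,0],0,0],[[0.018,-0.15,0],0,0],[[0.018,-0.15,0],0,0],[[0.018,-0.15,0],0,0],[[0.018,-0.15,0],0,0],[[0,0,0],0,0]]'
python3 - <<'E'
from h import *
p,im,d=snap();print(p[0],env.observe()["wrist_torque"])
p,im,d=snap("scene");cv2.imwrite("pics/s7.png",im);crop(im,160,130,85,70,9,"pics/s7d.png")
E
```

```text
time_s: 9.28
position: [0.5332, -0.0043, 0.198]
tool_rot: [[0.122, -0.0, 0.992], [-0.992, -0.0, 0.122], [0.0, -1.0, -0.0]]
ft_force: [-0.2, -1.1, -2.9]
grip_width: 0.0112
[ 0.53316207 -0.00433365  0.19795921] [ 0.05531402  0.13757671 -0.05620681]
```

View pics/s7d.png

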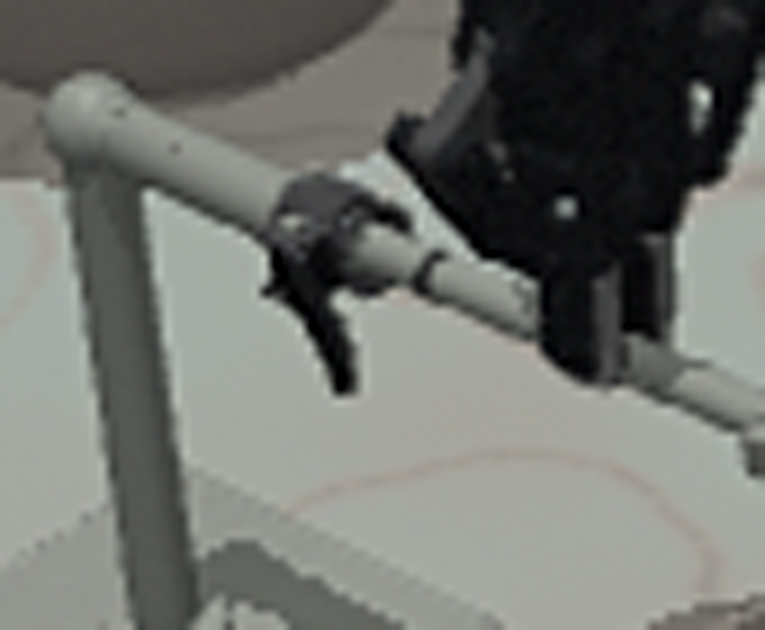

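The leg goes in freely. The ring at (430,270) still has about 20 mm to go. I overlay model circles on the earlier clean scene and top pictures to fix where the mouth is along the axis.

```bash
python3 - <<'E'
from h import *
f=lambda x0,y0,s,X,Y:(x0+(X+.5)/s-.5,y0+(Y+.5)/s-.5)
s=cv2.imread("pics/s5.png");sz=12
x0,y0,w,h=180,140,60,45
a=np.array([np.cos(np.radians(97)),np.sin(np.radians(97)),0]);n=np.array([-a[1],a[0],0]);z=np.array([0,0,1.])
# axis point: solve so scene projects ball & mouth: use mean
m=np.array([.5438,-.0914,.2015])
outs=[]
for off in (-.004,0,.004):
    c=cv2.resize(s[y0:y0+h,x0:x0+w],None,fx=sz/2*1.0,fy=sz/2,interpolation=cv2.INTER_CUBIC)
    k=sz/2
    for dia,col in ((.024,(0,255,0)),(.030,(0,0,255))):
        P=[proj("scene",m+a*off+dia/2*(np.cos(q)*n+np.sin(q)*z)) for q in np.linspace(0,6.283,40)]
        P=np.array([((u-x0+.5)*k-.5,(v-y0+.5)*k-.5) for u,v in P]);
        cv2.polylines(c,[np.round(P).astype(np.int32)],True,col,1)
    outs.append(c)
big=np.hstack(outs)
print(big.shape);cv2.imwrite("pics/ov.png",cv2.resize(np.vstack([outs[0],outs[1],outs[2]]) ,None,fx=.99,fy=.99) if 0 else big[:, :])
E
```

```text
(270, 1080, 3)
```

```bash
cat > ov.py <<'E'
from h import *
def ov(fn,out,m,offs=(-.006,-.002,.002,.006),x0=187,y0=144,w=31,h=24,k=12,yaw=97):
    s=cv2.imread(fn)
    a=np.array([np.cos(np.radians(yaw)),np.sin(np.radians(yaw)),0]);n=np.array([-a[1],a[0],0]);z=np.array([0,0,1.])
    o=[]
    for off in offs:
        c=cv2.resize(s[y0:y0+h,x0:x0+w],None,fx=k,fy=k,interpolation=cv2.INTER_CUBIC)
        c=cv2.convertScaleAbs(c,alpha=1.5)
        for dia,col in ((.024,(0,255,0)),(.030,(0,0,255))):
            P=np.array([proj("scene",m+a*off+dia/2*(np.cos(q)*n+np.sin(q)*z)) for q in np.linspace(0,6.283,40)])
            P=(P-[x0,y0]+.5)*k-.5
            cv2.polylines(c,[np.round(P).astype(np.int32)],True,col,1)
        cv2.putText(c,str(off),(5,15),0,.5,(255,0,0),1)
        o.append(c)
    cv2.imwrite(out,np.vstack([np.hstack(o[:2]),np.hstack(o[2:])]))
E
python3 -c "
from ov import *
ov('pics/s5.png','pics/ov1.png',np.array([.5438,-.0914,.2015]))"
```

```text
(no output)
```

View pics/ov1.png

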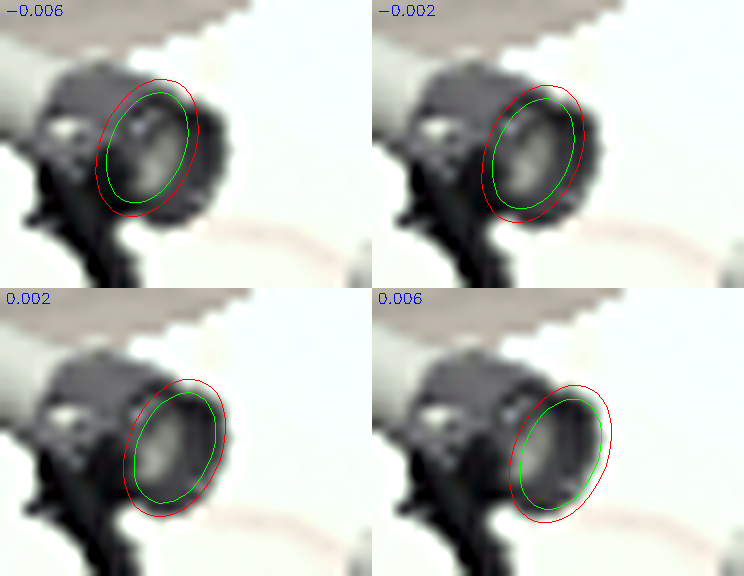

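```bash
cat > ov2.py <<'E'
from h import *
def ovr(fn,out,m,offs,x0=190,y0=144,w=31,h=24,k=12,yaw=97,r=.007,hw=.002,cam="scene"):
    s=cv2.imread(fn)
    a=np.array([np.cos(np.radians(yaw)),np.sin(np.radians(yaw)),0]);n=np.array([-a[1],a[0],0]);z=np.array([0,0,1.])
    C=ray(cam,280,210)[0];o=[]
    for off in offs:
        c=cv2.resize(s[y0:y0+h,x0:x0+w],None,fx=k,fy=k,interpolation=cv2.INTER_CUBIC)
        c=cv2.convertScaleAbs(c,alpha=1.3)
        for e,col in ((-hw,(0,255,0)),(hw,(0,0,255))):
            P=[]
            v=C-m; th0=np.arctan2(v@z,v@n)
            for q in np.linspace(-1.5,1.5,25)+th0:
                P.append(proj(cam,m+a*(off+e)+r*(np.cos(q)*n+np.sin(q)*z)))
            P=(np.array(P)-[x0,y0]+.5)*k-.5
            cv2.polylines(c,[np.round(P).astype(np.int32)],False,col,1)
        cv2.putText(c,"%.3f"%off,(5,15),0,.5,(255,0,0),1)
        o.append(c)
    cv2.imwrite(out,np.vstack([np.hstack(o[:2]),np.hstack(o[2:])]))
E
python3 -c "
from ov2 import *
ovr('pics/s7.png','pics/ov2.png',np.array([.5438,-.0914,.2015]),(.020,.022,.024,.026))"
```

```text
(no output)
```

View pics/ov2.png

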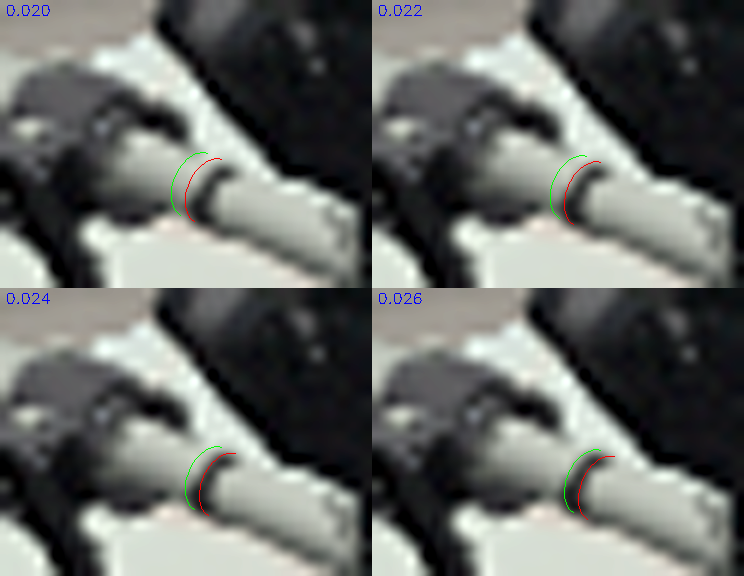

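The overlay puts the ring at +25.5 mm and the mouth at about +2 mm on the same axis, so roughly 23 mm remain. I go 20 mm and look again.

```bash
python3 -m pendant '[[[0.02,-0.165,0],0,0],[[0.02,-0.165,0],0,0],[[0.02,-0.165,0],0,0],[[0.02,-0.165,0],0,0],[[0,0,0],0,0],[[0,0,0],0,0]]'
python3 - <<'E'
from ov2 import *
p,im,d=snap();print(p[0]);cv2.imwrite("pics/w8.png",im)
p,im,d=snap("scene");cv2.imwrite("pics/s8.png",im);crop(im,160,130,85,70,9,"pics/s8d.png")
ovr('pics/s8.png','pics/ov3.png',np.array([.5438,-.0914,.2015]),(.003,.005,.007,.009),x0=187)
E
```

```text
time_s: 9.88
position: [0.5355, -0.0237, 0.198]
tool_rot: [[0.122, -0.0, 0.992], [-0.992, -0.0, 0.122], [0.0, -1.0, -0.0]]
ft_force: [-0.6, -1.3, -2.9]
grip_width: 0.0113
[ 0.53548109 -0.02371713  0.19798105]
```

View pics/s8d.png

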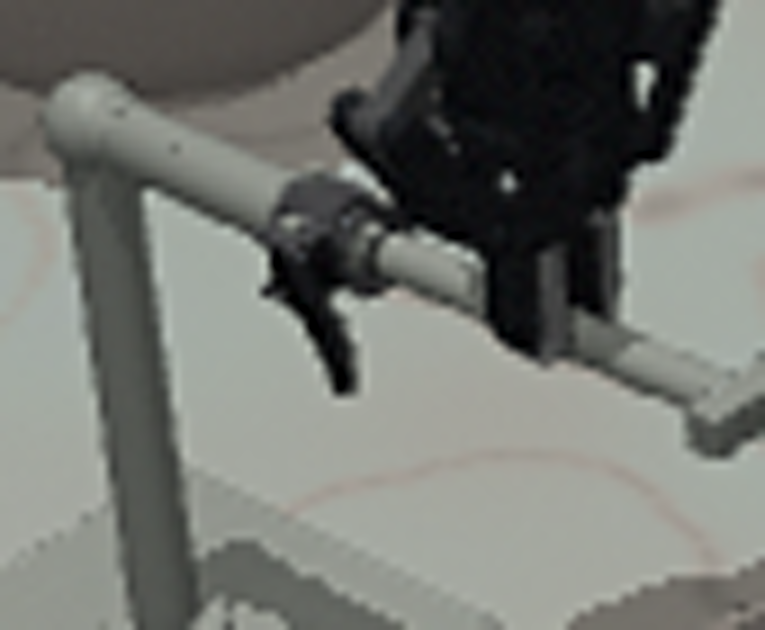

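View pics/ov3.png

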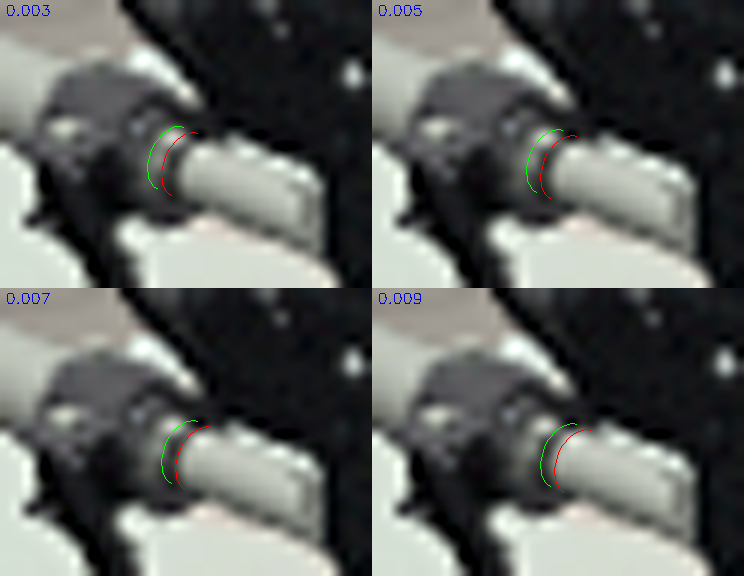

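The ring is at about +6.3 mm and the mouth at +2 mm, so I move 4 mm more. Then I release, rise, and look down on the mouth from above the arm with the wrist camera to measure it accurately.

```bash
python3 -m pendant '[[[0.008,-0.065,0],0,0],[[0.008,-0.065,0],0,0],[[0,0,0],0,0],[[0,0,0],0,0],[[0,0,0],0,0.4],[[0,0,0],0,0.4],[[0,0,0],0,0.4],[[0,0,0],0,0.4]]'
python3 -m pendant '[[[0,0,0.5],0,0.4],[[0,0,0.5],0,0.4],[[0,0,0.5],0,0.4],[[0,0,0.5],0,0.4],[[0.1,-0.8,0],0,0.4],[[0.1,-0.8,0],0,0.4],[[0.1,-0.8,0],0,0.4],[[0.1,-0.8,0],0,0.4],[[0.1,-0.8,0],0,0.4],[[0,0,0],0,0.4],[[0,0,0],0,0.4]]'
python3 - <<'E'
from ov2 import *
np.set_printoptions(precision=4,suppress=True)
p,im,d=snap();print(p);cv2.imwrite("pics/w9.png",im)
np.savez("pics/w9.npz",p=p[0],R=p[1])
E
```

```text
time_s: 10.65
position: [0.5362, -0.0271, 0.1984]
tool_rot: [[0.123, 0.001, 0.992], [-0.992, -0.0, 0.123], [0.0, -1.0, 0.001]]
ft_force: [-0.3, 0.1, 0.3]
grip_width: 0.0346
time_s: 11.57
position: [0.5509, -0.1479, 0.2578]
tool_rot: [[0.121, 0.0, 0.993], [-0.993, 0.0, 0.121], [-0.0, -1.0, 0.0]]
ft_force: [-0.1, 0.2, 0.5]
grip_width: 0.0344
(array([ 0.5509, -0.1479,  0.2578]), array([[ 0.1214,  0.    ,  0.9926],
       [-0.9926,  0.0001,  0.1214],
       [-0.0001, -1.    ,  0.    ]]))
```

View pics/w9.png

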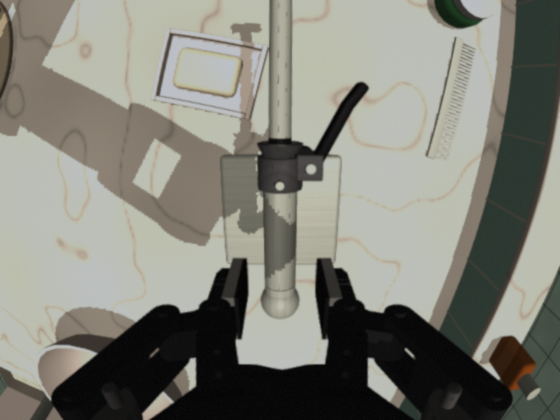

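```bash
python3 - <<'E'
from h import *
im=cv2.imread("pics/w9.png");c=im[70:210,225:385]
crop(cv2.convertScaleAbs(im,alpha=1.5),235,75,150,120,5,"pics/w9c.png")
E
```

```text
(no output)
```

View pics/w9c.png

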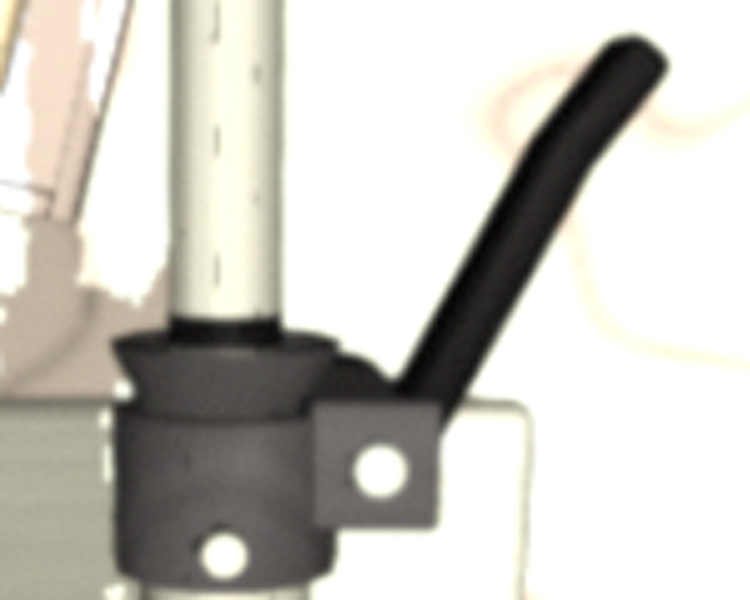

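From above, the ring's outer edge is at crop y≈320 and the rim tips are at y≈346, so the ring is just at the mouth. I compute the offset.

```bash
python3 - <<'E'
from h import *
np.set_printoptions(precision=4,suppress=True)
q=np.load("pics/w9.npz");P=(q["p"],q["R"])
f=lambda X,Y:(235+(X+.5)/5-.5,75+(Y+.5)/5-.5)
g=lambda X,Y,z=.2:atz("wrist",*f(X,Y),z,P)
L,Rr=g(115,346),g(340,348);m=(L+Rr)/2;print("rim",L,Rr,np.linalg.norm(L-Rr),m)
e=(g(172,321)+g(280,320))/2;print("ring outer edge",e, np.linalg.norm(g(172,321)-g(280,320)))
a=np.array([-.122,.9925,0]);
print("edge past mouth mm",1e3*(e-m)@a)
tip=g(640,55);pin=g(380,470,.21);print("tip",tip,"pin",pin)
d=tip-pin;n=np.array([a[1],-a[0],0]);print("lever along,lat of tip rel mouth",(tip-m)@a,(tip-m)@n,"pin",(pin-m)@a,(pin-m)@n)
E
python3 - <<'E'
import cv2,numpy as np
im=cv2.imread("pics/w9.png").astype(int)
for c in (271,274,280,286,289): print(c,[int(v) for v in im[132:152,c].sum(1)//3])
for r in range(138,150): print(r,[int(v) for v in im[r,254:270].sum(1)//3])
E
```

```text
rim [ 0.5291 -0.0928  0.2   ] [ 0.5568 -0.0896  0.2   ] 0.027952824444223236 [ 0.543  -0.0912  0.2   ]
ring outer edge [ 0.5424 -0.088   0.2   ] 0.013358557196448047
edge past mouth mm 3.284562203981285
tip [ 0.5888 -0.0474  0.2   ] pin [ 0.5628 -0.1024  0.21  ]
lever along,lat of tip rel mouth 0.03783755290662409 0.050831141835498354 pin -0.01350884981790974 0.0183754862118989
271 [111, 112, 111, 112, 109, 95, 54, 21, 13, 10, 11, 19, 30, 44, 47, 49, 48, 47, 49, 48]
274 [149, 149, 149, 150, 147, 133, 86, 35, 14, 11, 12, 18, 35, 50, 53, 52, 53, 52, 50, 50]
280 [171, 172, 172, 171, 171, 161, 119, 58, 26, 22, 24, 29, 47, 65, 61, 55, 54, 52, 52, 53]
286 [144, 144, 144, 142, 132, 111, 69, 30, 14, 14, 14, 17, 29, 47, 53, 55, 54, 53, 53, 53]
289 [112, 110, 111, 110, 107, 93, 54, 23, 10, 11, 10, 14, 27, 41, 49, 52, 52, 52, 51, 51]
138 [109, 113, 118, 119, 121, 119, 120, 120, 120, 119, 120, 119, 119, 109, 78, 47]
139 [110, 115, 118, 120, 119, 120, 119, 119, 119, 117, 117, 115, 114, 103, 68, 31]
140 [113, 117, 118, 118, 119, 118, 115, 111, 107, 104, 101, 96, 91, 81, 55, 23]
141 [115, 117, 117, 113, 109, 102, 92, 82, 70, 65, 61, 56, 51, 44, 30, 14]
142 [115, 118, 111, 92, 74, 61, 51, 41, 38, 36, 37, 36, 31, 27, 20, 11]
143 [117, 115, 103, 69, 40, 29, 24, 25, 24, 26, 27, 29, 26, 25, 20, 17]
144 [117, 117, 106, 69, 35, 24, 23, 24, 23, 24, 25, 28, 28, 27, 27, 33]
145 [119, 119, 110, 82, 44, 31, 28, 29, 29, 30, 31, 30, 32, 32, 36, 42]
146 [119, 119, 115, 96, 61, 36, 29, 33, 34, 37, 38, 38, 40, 42, 43, 45]
147 [119, 119, 119, 109, 80, 45, 30, 31, 34, 38, 40, 42, 43, 43, 44, 45]
148 [120, 119, 121, 115, 97, 64, 37, 30, 34, 37, 41, 41, 45, 45, 44, 46]
149 [120, 120, 121, 119, 110, 81, 51, 34, 31, 36, 39, 41, 43, 43, 44, 46]
```

The ring's centre is about 1.4 mm outside the mouth, and the pin check reads -13.5 mm against a nominal -14. The lever is open at about 0.52 rad. I go back, regrip the leg clear of the lever and push it 1.4 mm further in.

```bash
python3 -m pendant '[[[-0.1,0.8,0],0,0.4],[[-0.1,0.8,0],0,0.4],[[-0.1,0.8,0],0,0.4],[[-0.1,0.8,0],0,0.4],[[-0.1,0.8,0],0,0.4],[[0,0,-0.5],0,0.4],[[0,0,-0.5],0,0.4],[[0,0,-0.5],0,0.4],[[0,0,-0.55],0,0.4],[[0,0,0],0,0.4]]'
python3 -m pendant '[[[0,0,0],0,0],[[0,0,0],0,0],[[0,0,0],0,0],[[0,0,0],0,0],[[0,0,0],0,0]]'
```

```text
time_s: 12.45
position: [0.5344, -0.0255, 0.1941]
tool_rot: [[0.125, -0.005, 0.992], [-0.992, 0.001, 0.125], [-0.002, -1.0, -0.004]]
ft_force: [-0.7, 0.8, -0.3]
grip_width: 0.0342
time_s: 12.87
position: [0.536, -0.0266, 0.1974]
tool_rot: [[0.123, 0.001, 0.992], [-0.992, 0.0, 0.123], [-0.0, -1.0, 0.001]]
ft_force: [-2.0, 3.2, 3.7]
grip_width: 0.0101
```

```bash
python3 -m pendant '[[[0.003,-0.023,0],0,0],[[0.003,-0.023,0],0,0],[[0,0,0],0,0],[[0,0,0],0,0]]'
python3 -m pendant '[[[0,0,0],0,0.4],[[0,0,0],0,0.4],[[0,0,0],0,0.4],[[0,0,0.4],0,0.4],[[0,0,0.5],0,0.4],[[0,0,0.5],0,0.4],[[0,0,0.6],0,0.4],[[0.1,-0.8,0],0,0.4],[[0.1,-0.8,0],0,0.4],[[0.1,-0.8,0],0,0.4],[[0.1,-0.8,0],0,0.4],[[0.1,-0.8,0],0,0.4]]'
python3 -m pendant '[[[0,0,0],0,0.4],[[0,0,0],0,0.4]]'
python3 - <<'E'
from h import *
p,im,d=snap();print(p[0]);cv2.imwrite("pics/w10.png",im)
np.savez("pics/w10.npz",p=p[0],R=p[1])
crop(cv2.convertScaleAbs(im,alpha=1.5),235,75,150,120,5,"pics/w10c.png")
im=im.astype(int)
for c in (271,274,280,286,289): print(c,[int(v) for v in im[132:152,c].sum(1)//3])
for r in range(138,150): print(r,[int(v) for v in im[r,254:270].sum(1)//3])
E
```

```text
time_s: 13.2
position: [0.5359, -0.0268, 0.1971]
tool_rot: [[0.124, 0.0, 0.992], [-0.992, 0.003, 0.124], [-0.003, -1.0, 0.001]]
ft_force: [-2.7, 10.7, 5.0]
grip_width: 0.0099
time_s: 14.2
position: [0.5511, -0.15, 0.2565]
tool_rot: [[0.123, 0.0, 0.992], [-0.992, -0.001, 0.123], [0.001, -1.0, -0.0]]
ft_force: [0.1, -0.2, -0.4]
grip_width: 0.034
time_s: 14.37
position: [0.551, -0.1496, 0.2561]
tool_rot: [[0.121, -0.001, 0.993], [-0.993, 0.0, 0.121], [-0.0, -1.0, -0.001]]
ft_force: [0.0, 0.5, -0.2]
grip_width: 0.0342
[ 0.55100298 -0.14956524  0.25610735]
271 [109, 110, 108, 99, 68, 31, 10, 9, 8, 9, 19, 34, 46, 49, 47, 49, 48, 49, 48, 49]
274 [149, 148, 147, 140, 106, 54, 21, 13, 11, 14, 17, 34, 47, 50, 51, 51, 52, 50, 50, 49]
280 [171, 170, 171, 165, 134, 72, 29, 22, 23, 26, 28, 38, 49, 53, 53, 53, 53, 52, 52, 52]
286 [145, 139, 127, 115, 86, 44, 18, 11, 11, 10, 17, 34, 51, 54, 53, 54, 52, 52, 52, 52]
289 [115, 115, 114, 104, 74, 37, 14, 9, 10, 10, 21, 37, 50, 53, 52, 52, 51, 51, 51, 50]
138 [111, 114, 117, 117, 116, 113, 107, 101, 95, 91, 87, 83, 76, 69, 50, 24]
139 [114, 116, 113, 106, 97, 86, 75, 64, 57, 54, 52, 48, 42, 36, 29, 15]
140 [114, 114, 102, 80, 59, 46, 38, 33, 31, 32, 33, 33, 30, 26, 21, 12]
141 [118, 115, 100, 66, 35, 26, 23, 22, 23, 23, 26, 25, 27, 26, 21, 13]
142 [117, 117, 107, 74, 40, 26, 26, 27, 28, 28, 27, 28, 28, 28, 26, 22]
143 [119, 118, 113, 88, 53, 33, 29, 32, 32, 35, 36, 37, 37, 38, 37, 35]
144 [120, 119, 116, 102, 69, 38, 29, 32, 34, 37, 39, 43, 43, 43, 44, 45]
145 [119, 120, 120, 112, 88, 53, 32, 30, 33, 38, 40, 40, 44, 43, 45, 46]
146 [118, 120, 118, 117, 103, 72, 41, 30, 33, 37, 41, 41, 43, 42, 44, 44]
147 [120, 120, 120, 119, 113, 89, 56, 34, 31, 35, 39, 42, 42, 43, 44, 46]
148 [120, 119, 120, 120, 117, 107, 80, 49, 33, 35, 38, 41, 42, 42, 43, 45]
149 [119, 119, 121, 121, 126, 126, 115, 74, 39, 34, 38, 41, 42, 43, 44, 45]
```

View pics/w10c.png

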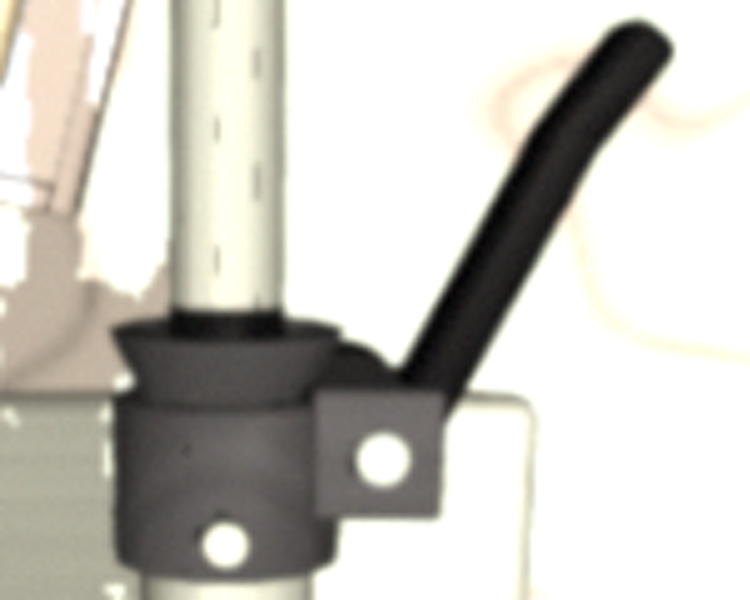

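That push mostly stalled at 10.7 N because the grip height was off by about 1 mm and made the leg bind. The ring centre is still roughly 1 mm out. I try once more at the neutral height (z≈0.1975).

```bash
python3 -m pendant '[[[-0.1,0.8,0],0,0.4],[[-0.1,0.8,0],0,0.4],[[-0.1,0.8,0],0,0.4],[[-0.1,0.8,0],0,0.4],[[-0.1,0.8,0],0,0.4],[[0,0,-0.5],0,0.4],[[0,0,-0.5],0,0.4],[[0,0,-0.5],0,0.4],[[0,0,-0.46],0,0.4],[[0,0,0],0,0.4],[[0,0,0],0,0.4]]'
python3 -m pendant '[[[0,0,0],0,0],[[0,0,0],0,0],[[0,0,0],0,0],[[0,0,0],0,0],[[0,0,0],0,0]]'
```

```text
time_s: 15.33
position: [0.5358, -0.0276, 0.1979]
tool_rot: [[0.124, -0.001, 0.992], [-0.992, 0.0, 0.124], [-0.0, -1.0, -0.001]]
ft_force: [0.6, -0.3, -0.2]
grip_width: 0.0341
time_s: 15.75
position: [0.5363, -0.0283, 0.1985]
tool_rot: [[0.123, 0.001, 0.992], [-0.992, 0.0, 0.123], [0.0, -1.0, 0.001]]
ft_force: [-0.0, 1.6, 5.3]
grip_width: 0.0086
```

The grip width is shrinking (8.6 mm), so the pad tips are pinching the tube above its middle and pressing it down. I open, go 10 mm lower for a full pad grip, and then nudge.

```bash
python3 -m pendant '[[[0,0,0],0,0.4],[[0,0,0],0,0.4],[[0,0,-0.17],0,0.4],[[0,0,-0.17],0,0.4],[[0,0,0],0,0.4],[[0,0,0],0,0],[[0,0,0],0,0],[[0,0,0],0,0],[[0,0,0],0,0],[[0,0,0],0,0]]'
```

```text
time_s: 16.58
position: [0.536, -0.0285, 0.1876]
tool_rot: [[0.123, 0.0, 0.992], [-0.992, -0.0, 0.123], [0.0, -1.0, -0.0]]
ft_force: [-1.3, -0.5, -0.5]
grip_width: 0.0114
```

```bash
python3 -m pendant '[[[0.002,-0.02,0],0,0],[[0.003,-0.02,0],0,0],[[0,0,0],0,0],[[0,0,0],0,0]]'
```

```text
time_s: 16.92
position: [0.5362, -0.0294, 0.1876]
tool_rot: [[0.123, -0.0, 0.992], [-0.992, 0.0, 0.123], [-0.0, -1.0, -0.0]]
ft_force: [-1.2, 3.4, 0.1]
grip_width: 0.0119
```

Clean move of 0.9 mm at 3 N. I release and check from above.

```bash
python3 -m pendant '[[[0,0,0],0,0.4],[[0,0,0],0,0.4],[[0,0,0.55],0,0.4],[[0,0,0.6],0,0.4],[[0,0,0.6],0,0.4],[[0,0,0.6],0,0.4],[[0.1,-0.8,0],0,0.4],[[0.1,-0.8,0],0,0.4],[[0.1,-0.8,0],0,0.4],[[0.1,-0.8,0],0,0.4],[[0.1,-0.8,0],0,0.4],[[0,0,0],0,0.4]]'
python3 -m pendant '[[[0,0,0],0,0.4]]'
python3 - <<'E'
from h import *
np.set_printoptions(precision=4,suppress=True)
p,im,d=snap();print(p[0]);cv2.imwrite("pics/w11.png",im)
np.savez("pics/w11.npz",p=p[0],R=p[1])
crop(cv2.convertScaleAbs(im,alpha=1.5),235,75,150,120,5,"pics/w11c.png")
im=im.astype(int)
for c in (271,274,280,286,289): print(c,[int(v) for v in im[132:152,c].sum(1)//3])
for r in range(136,150): print(r,[int(v) for v in im[r,254:264].sum(1)//3])
E
```

```text
time_s: 17.92
position: [0.5516, -0.1536, 0.2575]
tool_rot: [[0.119, 0.0, 0.993], [-0.993, -0.002, 0.119], [0.002, -1.0, -0.0]]
ft_force: [0.4, -0.8, -0.8]
grip_width: 0.0343
time_s: 18.0
position: [0.5512, -0.1507, 0.2577]
tool_rot: [[0.121, -0.0, 0.993], [-0.993, -0.0, 0.121], [0.0, -1.0, -0.0]]
ft_force: [0.8, 0.3, -1.0]
grip_width: 0.0343
[ 0.5512 -0.1507  0.2577]
271 [108, 108, 105, 87, 51, 20, 10, 12, 20, 37, 48, 49, 48, 49, 49, 48, 49, 48, 48, 48]
274 [147, 147, 144, 130, 83, 37, 14, 12, 20, 40, 50, 52, 51, 51, 52, 51, 49, 50, 51, 51]
280 [170, 166, 152, 120, 76, 39, 26, 28, 30, 43, 52, 53, 53, 52, 51, 53, 53, 52, 52, 52]
286 [128, 121, 123, 113, 72, 31, 14, 10, 21, 42, 52, 54, 54, 53, 53, 52, 53, 52, 49, 50]
289 [112, 112, 110, 91, 55, 20, 9, 7, 21, 43, 51, 51, 51, 51, 50, 51, 49, 49, 48, 45]
136 [109, 115, 116, 115, 114, 111, 105, 99, 94, 90]
137 [112, 115, 111, 102, 92, 83, 72, 63, 58, 54]
138 [113, 114, 99, 77, 56, 44, 36, 33, 29, 32]
139 [115, 115, 99, 67, 38, 26, 23, 23, 22, 26]
140 [116, 118, 107, 76, 41, 29, 28, 26, 28, 29]
141 [117, 118, 113, 89, 53, 32, 31, 30, 35, 36]
142 [119, 118, 117, 106, 72, 41, 30, 30, 35, 37]
143 [118, 120, 119, 114, 90, 53, 32, 31, 34, 37]
144 [120, 119, 120, 118, 105, 73, 41, 31, 33, 35]
145 [120, 120, 119, 119, 113, 89, 55, 34, 31, 34]
146 [120, 118, 120, 119, 118, 107, 79, 48, 33, 33]
147 [120, 120, 120, 121, 121, 122, 114, 76, 41, 34]
148 [120, 119, 122, 121, 129, 138, 144, 104, 53, 36]
149 [121, 120, 119, 124, 138, 143, 141, 102, 52, 34]
```

View pics/w11c.png

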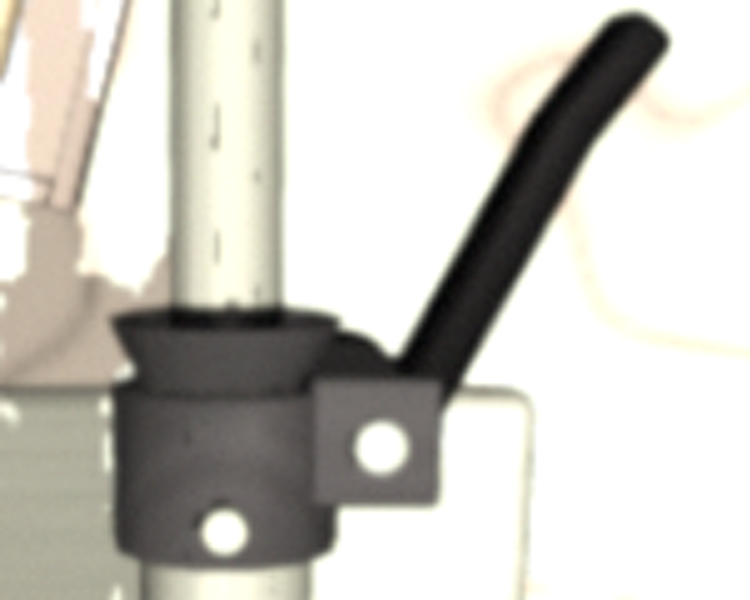

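The ring is now level with the mouth: its outer edge is 2.1 mm outside the rim plane, so the centre is within about 0.1 mm. Next comes the closing grip. I centre about 23 mm in front of the mouth, fingers fully open, shifted to the lever side, then descend.

```bash
python3 -m pendant '[[[0.066,0.7,0],0,1],[[0.066,0.7,0],0,1],[[0.066,0.7,0],0,1],[[0.066,0.7,0],0,1],[[0,0,0],0,1],[[0,0,0],0,1],[[0,0,-0.6],0,1],[[0,0,-0.3],0,1],[[0,0,0],0,1]]'
python3 - <<'E'
from h import *
p,im,d=snap();print(p);cv2.imwrite("pics/w12.png",im)
p,im,d=snap("scene");cv2.imwrite("pics/s12.png",im);crop(im,150,110,110,85,7,"pics/s12c.png")
E
```

```text
time_s: 18.8
position: [0.5582, -0.0658, 0.229]
tool_rot: [[0.123, -0.004, 0.992], [-0.992, 0.001, 0.123], [-0.002, -1.0, -0.004]]
ft_force: [0.5, 0.8, -0.8]
grip_width: 0.0853
(array([ 0.55823829, -0.0657714 ,  0.2289576 ]), array([[ 0.12272023, -0.0040192 ,  0.99243317],
       [-0.99243986,  0.00120997,  0.12272596],
       [-0.00169407, -0.99999119, -0.00384033]]))
```

View pics/w12.png

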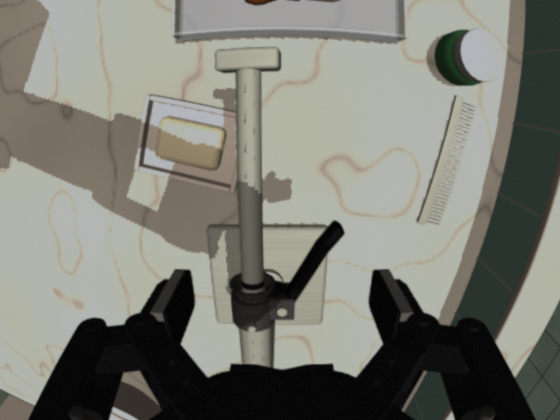

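View pics/s12c.png

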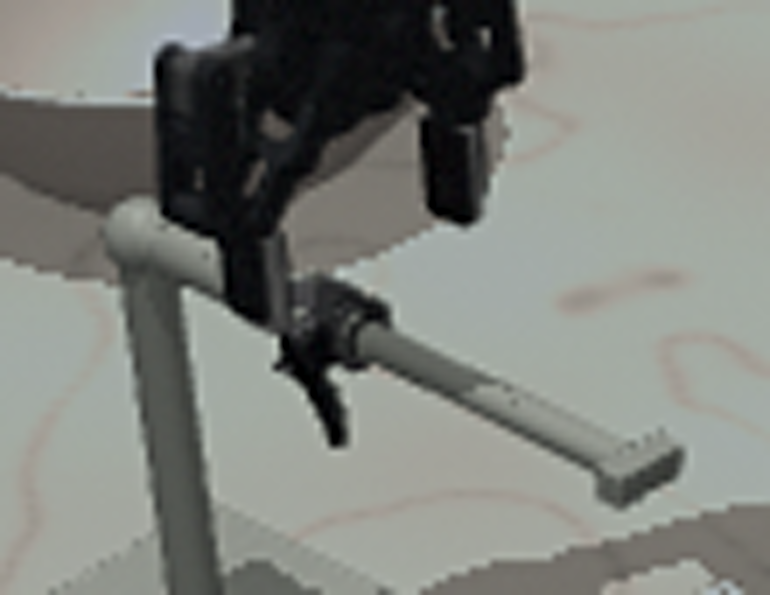

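Fingers straddle both lever (340,230) and leg (248,200) with clearance. I descend to z≈0.178.

```bash
python3 -m pendant '[[[0,0,-0.4],0,1],[[0,0,-0.4],0,1],[[0,0,-0.4],0,1],[[0,0,-0.4],0,1],[[0,0,-0.13],0,1],[[0,0,0],0,1]]'
python3 - <<'E'
from h import *
p,im,d=snap();print(p);cv2.imwrite("pics/w13.png",im)
p,im,d=snap("scene");cv2.imwrite("pics/s13.png",im);crop(im,150,110,110,85,7,"pics/s13c.png")
E
```

```text
time_s: 19.4
position: [0.559, -0.0658, 0.1789]
tool_rot: [[0.123, -0.001, 0.992], [-0.992, 0.0, 0.123], [-0.0, -1.0, -0.001]]
ft_force: [-0.6, -0.6, -1.3]
grip_width: 0.0855
(array([ 0.55904999, -0.06580179,  0.17890267]), array([[ 1.22779352e-01, -9.33808581e-04,  9.92433554e-01],
       [-9.92433915e-01,  2.79942410e-04,  1.22779660e-01],
       [-3.92476941e-04, -9.99999525e-01, -8.92372159e-04]]))
```

View pics/w13.png

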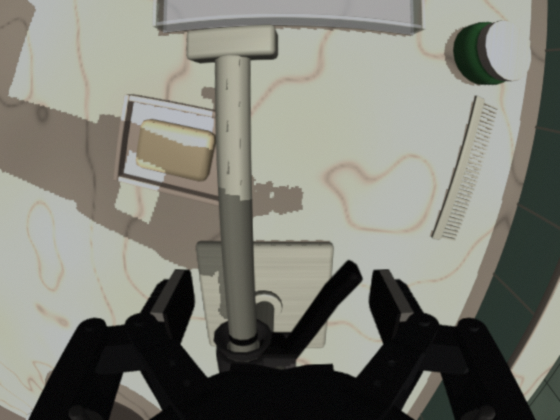

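View pics/s13c.png

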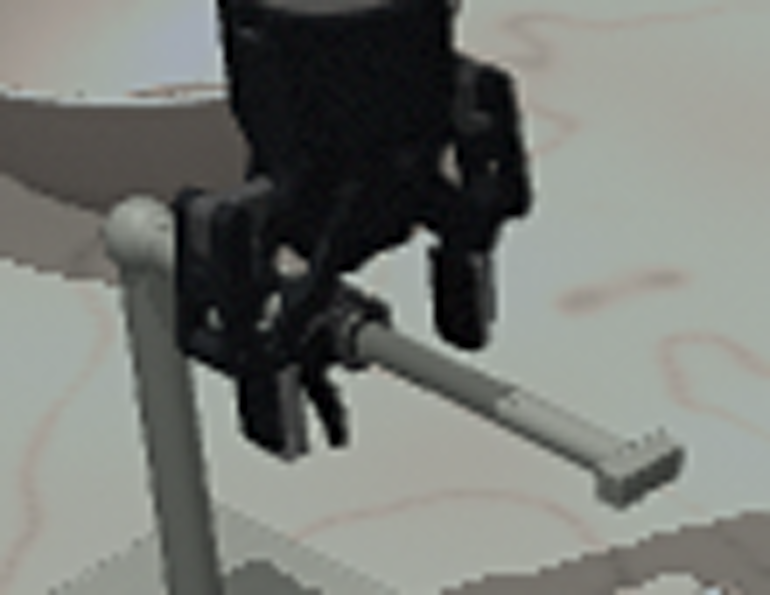

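The wrist view shows the ring just inside the mouth at (243,340), the lever tip at (350,270) and both pads outside them. I shift 9.5 mm so the jaws centre on the closed pair, then close in stages.

```bash
python3 -m pendant '[[[-0.105,-0.013,0],0,1],[[-0.105,-0.013,0],0,1],[[-0.105,-0.013,0],0,0.8],[[0,0,0],0,0.7],[[0,0,0],0,0.6],[[0,0,0],0,0.55],[[0,0,0],0,0.5],[[0,0,0],0,0.5]]' 60
python3 - <<'E'
from h import *
p,im,d=snap();print(p[0]);cv2.imwrite("pics/w14.png",im)
E
```

```text
time_s: 20.17
position: [0.5498, -0.0668, 0.1791]
tool_rot: [[0.123, 0.0, 0.992], [-0.992, -0.0, 0.123], [0.0, -1.0, 0.0]]
ft_force: [0.8, 0.8, 0.7]
grip_width: 0.0424
[ 0.54980569 -0.06679507  0.17914858]
```

View pics/w14.png

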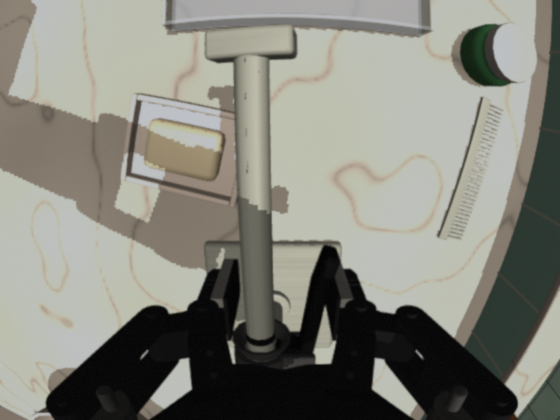

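```bash
python3 -m pendant '[[[0,0,0],0,0.44],[[0,0,0],0,0.4],[[0,0,0],0,0.36],[[0,0,0],0,0.3],[[0,0,0],0,0],[[0,0,0],0,0],[[0,0,0],0,0],[[0,0,0],0,0]]' 60
python3 - <<'E'
from h import *
p,im,d=snap();print(p[0],env.observe()["grip_width"]);cv2.imwrite("pics/w15.png",im)
crop(cv2.convertScaleAbs(im,alpha=2.0),190,220,150,140,5,"pics/w15c.png")
p,im,d=snap("scene");cv2.imwrite("pics/s15.png",im);crop(im,150,110,110,85,7,"pics/s15c.png")
E
```

```text
time_s: 20.88
position: [0.5493, -0.0668, 0.1797]
tool_rot: [[0.123, -0.001, 0.992], [-0.992, -0.0, 0.123], [0.0, -1.0, -0.001]]
ft_force: [-3.3, 1.1, 6.6]
grip_width: 0.0276
[ 0.54931034 -0.06675586  0.17972918] 0.027143548722774524
```

View pics/w15c.png

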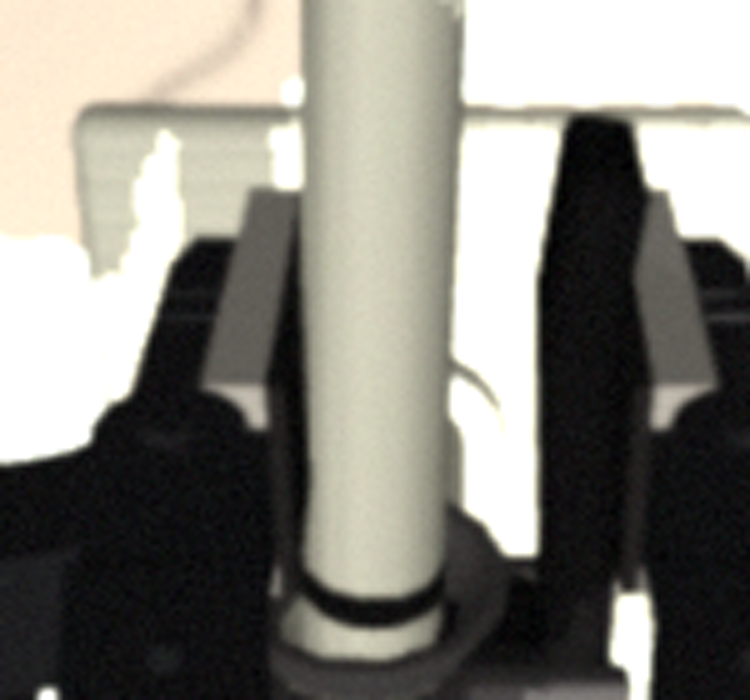

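View pics/s15c.png

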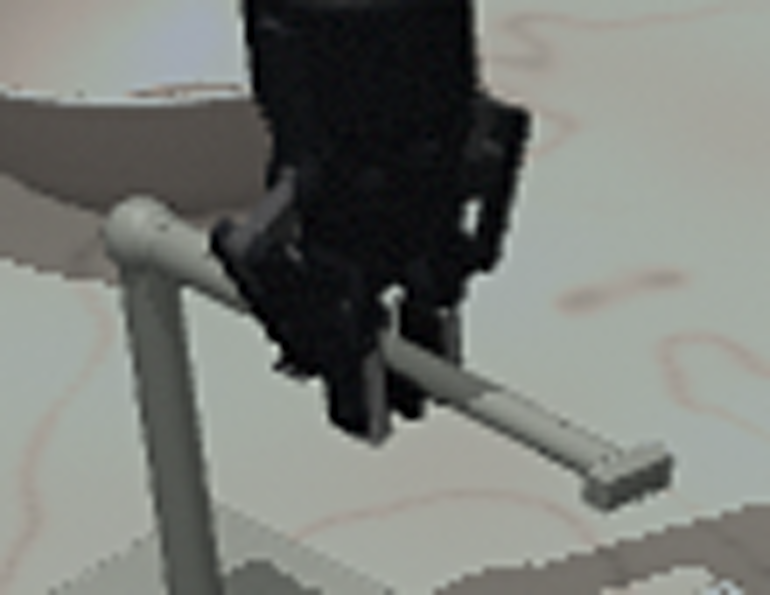

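Lever and leg are both in the grip and the ring is visible at the mouth (264,342). I check whether the lever is really fully home by raising the grip force and comparing.

```bash
python3 -m pendant '[[[0,0,0],0,0],[[0,0,0],0,0],[[0,0,0],0,0],[[0,0,0],0,0],[[0,0,0],0,0],[[0,0,0],0,0]]' 100
python3 - <<'E'
from h import *
s=env.observe();print(s["grip_width"],s["position"],s["ft_force"],s["wrist_torque"])
p,im,d=snap();cv2.imwrite("pics/w16.png",im);np.savez("pics/w16.npz",p=p[0],R=p[1])
crop(cv2.convertScaleAbs(im,alpha=2.5),190,220,150,140,5,"pics/w16c.png")
p,im,d=snap("top");cv2.imwrite("pics/t16.png",im)
E
```

```text
time_s: 21.48
position: [0.5494, -0.0667, 0.18]
tool_rot: [[0.124, -0.0, 0.992], [-0.992, -0.0, 0.124], [0.0, -1.0, -0.0]]
ft_force: [-2.6, 0.8, 9.1]
grip_width: 0.025
0.02503270822180382 [ 0.54938168 -0.06667113  0.18003299] [-2.57660669  0.83991782  9.08425975] [0.08717351 1.09842046 0.31675053]
```

View pics/w16c.png

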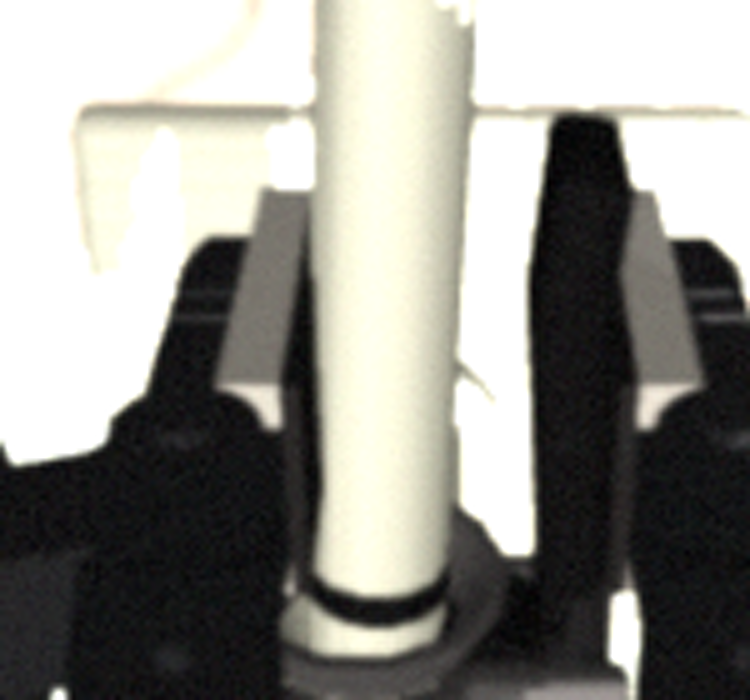

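```bash
python3 - <<'E'
from h import *
np.set_printoptions(precision=2,suppress=True)
q=np.load("pics/w16.npz");P=(q["p"],q["R"]);print(P[0])
f=lambda X,Y:(190+(X+.5)/5-.5,220+(Y+.5)/5-.5)
mo=np.array([.543,-.0912,.2]);a=np.array([np.cos(np.radians(97)),np.sin(np.radians(97)),0]);n=np.array([a[1],-a[0],0])
def g(X,Y,z):
    w=atz("wrist",*f(X,Y),z,P)-mo; return 1e3*np.array([w@a,w@n])
print("lever inner bottom",[g(x,y,.193) for x,y in ((553,120),(529,280),(533,400),(537,545))])
print("lever outer top",[g(x,y,.207) for x,y in ((612,120),(624,230),(620,285),(632,400))])
print("leg left",[g(x,y,.2) for x,y in ((318,20),(314,200),(318,400),(315,560))])
print("leg right",[g(x,y,.2) for x,y in ((473,20),(463,250),(456,400),(450,560))])
for s in (-.002,.0,.002):
  for nn,z in ((0,.207),(.007,.2),(-.007,.2)):
    u=proj("wrist",mo+a*s+n*(nn+.0015)+[0,0,z-.2],P);print(s,nn,z,(u-[190,220]+.5)*5-.5)
for th in range(0,360,45):
    u=proj("wrist",mo+n*(.0015+.012*np.cos(np.radians(th)))+np.array([0,0,.012*np.sin(np.radians(th))]),P);print("mouth",th,(u-[190,220]+.5)*5-.5)
E
```

```text
[ 0.55 -0.07  0.18]
lever inner bottom [array([46.67, 17.41]), array([30.11, 15.64]), array([16.35, 16.36]), array([-2.35, 17.29])]
lever outer top [array([53.32, 21.17]), array([43.3 , 22.59]), array([38.01, 22.52]), array([26.16, 24.17])]
leg left [array([58.97, -2.51]), array([42.25, -3.37]), array([21.14, -3.79]), array([ 1.41, -4.9 ])]
leg right [array([59.04, 10.17]), array([37.4 ,  9.46]), array([21.32,  8.9 ]), array([1.67, 8.36])]
-0.002 0 0.207 [377.98 633.84]
-0.002 0.007 0.2 [451.33 587.18]
-0.002 -0.007 0.2 [310.55 585.05]
0.0 0 0.207 [377.47 619.04]
0.0 0.007 0.2 [451.36 572.45]
0.0 -0.007 0.2 [309.61 570.33]
0.002 0 0.207 [376.95 603.99]
0.002 0.007 0.2 [451.38 557.49]
0.002 -0.007 0.2 [308.66 555.38]
mouth 0 [502.11 572.45]
mouth 45 [466.77 630.27]
mouth 90 [375.31 654.71]
mouth 135 [287.36 627.32]
mouth 180 [259.39 568.84]
mouth 225 [301.49 516.79]
mouth 270 [384.92 497.44]
mouth 315 [466.12 519.02]
```

```bash
python3 - <<'E'
from h import *
for k in (14,15,16): 
    im=cv2.imread(f"pics/w{k}.png"); g=im.astype(int).sum(2)//3
    # edges of leg per row : gradient peaks
    gg=cv2.GaussianBlur(im,(3,3),0).astype(float).sum(2)/3
    r=[]
    for row in (225,235,245,255,265,275,285,295,305,315,325,332):
        dx=np.gradient(gg[row]); 
        l=235+np.argmax(np.abs(dx[235:260])); rr=262+np.argmax(np.abs(dx[262:290])); r.append((row,int(l),int(rr)))
    print(k,r)
im=cv2.imread("pics/w14.png");crop(cv2.convertScaleAbs(im,alpha=2.0),190,220,150,140,5,"pics/w14c.png")
E
```

```text
14 [(225, 238, 272), (235, 239, 272), (245, 243, 272), (255, 240, 272), (265, 238, 272), (275, 239, 273), (285, 239, 273), (295, 239, 273), (305, 237, 281), (315, 235, 282), (325, 238, 286), (332, 247, 273)]
15 [(225, 250, 283), (235, 250, 282), (245, 250, 282), (255, 250, 282), (265, 250, 281), (275, 250, 281), (285, 250, 280), (295, 251, 286), (305, 251, 281), (315, 252, 282), (325, 251, 287), (332, 251, 277)]
16 [(225, 252, 285), (235, 252, 285), (245, 252, 284), (255, 252, 284), (265, 240, 283), (275, 252, 283), (285, 253, 282), (295, 253, 286), (305, 254, 282), (315, 254, 282), (325, 253, 287), (332, 253, 278)]
```

View pics/w14c.png

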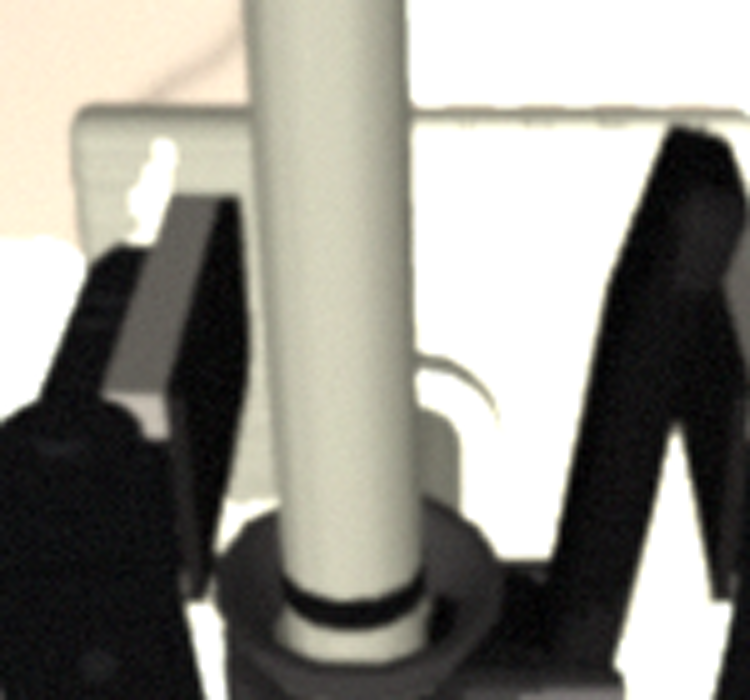

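Observed in the w14 and w16 crops:
- Leg and lever are pinched with no play. The lever's inner face is parallel to slightly past parallel, so it is at its stop.
- The ring stayed put: ring to rim is 51 px before and 48 px after, at about 10 px/mm.
- The leg is pulled about 1.5 mm towards the lever, so the jaw centre is about 0.8 mm too far that way.

I ease the centre over by 0.8 mm at 70 N and recheck.

```bash
python3 -m pendant '[[[-0.014,-0.002,0],0,0],[[-0.014,-0.001,0],0,0],[[0,0,0],0,0],[[0,0,0],0,0],[[0,0,0],0,0],[[0,0,0],0,0]]' 70
python3 - <<'E'
from h import *
s=env.observe();print(s["time_s"],s["grip_width"],s["position"],s["ft_force"],s["wrist_torque"])
p,im,d=snap();cv2.imwrite("pics/w17.png",im);np.savez("pics/w17.npz",p=p[0],R=p[1])
crop(cv2.convertScaleAbs(im,alpha=2.5),190,220,150,140,5,"pics/w17c.png")
E
```

```text
time_s: 22.08
position: [0.5493, -0.0667, 0.1801]
tool_rot: [[0.124, 0.002, 0.992], [-0.992, -0.0, 0.124], [0.001, -1.0, 0.002]]
ft_force: [0.4, 0.7, 8.3]
grip_width: 0.0252
22.0833 0.025183882288818026 [ 0.54932974 -0.0666745   0.18006852] [0.44428131 0.65302363 8.25498606] [0.24936922 0.3604033  0.39125977]
```

View pics/w17c.png

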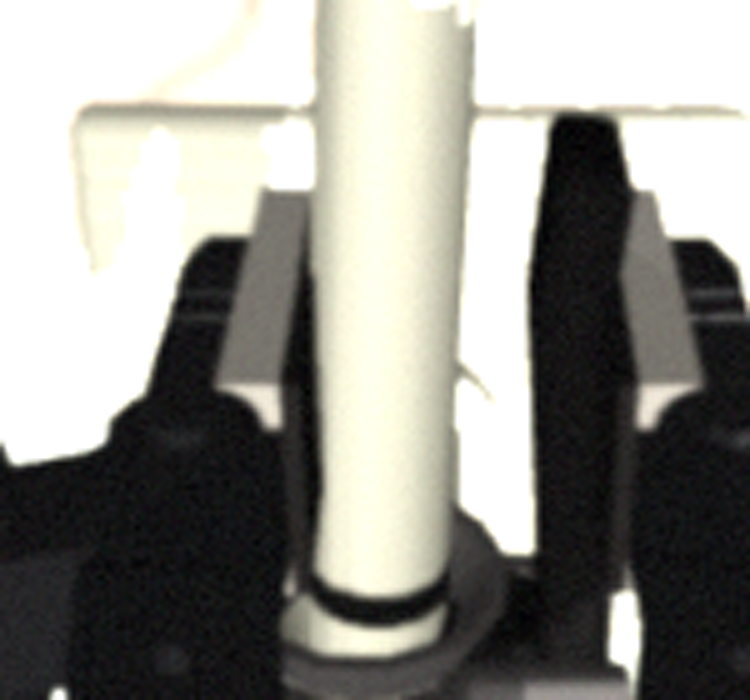

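Net side force is now about 0 N, the grip is steady at 25 mm, and the ring band (crop y≈610) has not moved relative to the rim. One last hold and a whole-scene check before handing in.

```bash
python3 -m pendant '[[[0,0,0],0,0],[[0,0,0],0,0],[[0,0,0],0,0],[[0,0,0],0,0],[[0,0,0],0,0],[[0,0,0],0,0],[[0,0,0],0,0],[[0,0,0],0,0]]'
python3 - <<'E'
from h import *
p,im,d=snap("scene");cv2.imwrite("pics/s18.png",im)
p,im,d=snap();cv2.imwrite("pics/w18.png",im)
a=cv2.imread("pics/w17.png").astype(int);print("wrist change",np.abs(a-im).mean())
E
```

```text
time_s: 22.8
position: [0.5494, -0.0667, 0.1801]
tool_rot: [[0.124, 0.002, 0.992], [-0.992, -0.0, 0.124], [0.001, -1.0, 0.002]]
ft_force: [1.4, 1.8, 7.2]
grip_width: 0.0248
wrist change 0.88843820861678
```

View pics/s18.png

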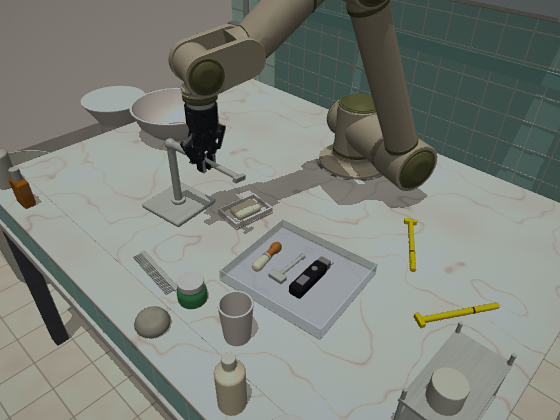

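The grip is steady and nothing else has moved: trimmer, razor, brush, comb, jar, tumbler, dish and yellow pieces are all where they started. I hand in.

```bash
python3 -c "
from rig import env
print(env.close_job())"
```

```text
the job is handed in; nothing more can be done
None
```

I slid the leg into the collar until its ring was at the mouth and squeezed the lever shut against the leg. I handed in at about 23 s, still holding both in one grip (last set to 70 N).

**Ring:** before the squeeze, the view from above put the ring's centre within about 0.5 mm of the mouth. After the squeeze the ring-to-rim distance changed by about 0.3 mm.

**Lever:** I judged it closed from the picture and the grip, not from a direct reading. Its inner face looks parallel to the leg or slightly past that.

**Final hold:** grip opening steady near 25 mm, 7 N upward at the wrist and under 2 N sideways. The last scene picture shows the other things where they started.

**Checks that failed or disagreed:**
- My first fine push on the leg stalled at about 11 N because the pad tips were pinching the tube too high. I regripped 10 mm lower and it moved freely.
- Lever and leg measure about 30 mm across, allowing for finger give, against the 32 mm stated. The leg seems to lean 1–2 mm towards the lever inside the bore's play. Shifting the grip 0.8 mm the other way took off the side force but did not visibly straighten it.

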